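# Raise the enclosure's sash to the marked height

## Robot

A 7-joint arm with a two-finger parallel gripper is mounted at the origin on the work surface. World frame = base frame: x ahead of the robot, y to its left, z up, the work surface at z = 0. Lengths are in mm, angles in rad, forces in N, time in s.
With the tool pointing down it reaches from about 400 to 875 mm from the base axis. Payload 4.4 kg.
Tool frame: the origin (TCP) lies midway between the tips of the shut fingers; the grasp point (between the pads) lies 19 mm behind it; x points along the fingers, z is the direction in which the jaws open and shut, and the axes are right-handed (so a half turn about x gives the same grasp; the last joint's range is limited). The gripper opens to 85 mm and grips with 20 to 120 N. Pads are 22 mm wide; open, the fingers measure 114 mm over their backs; the gripper's body (76 mm by 85 mm) begins 54 mm behind the grasp point. The pads swing forward as they close: fully open they stand 13 mm farther back than shut.
Start: joints at [1.06, 0.628, 0.038, 1.517, -0.027, 0.996, -0.02], TCP at [279.709, -586.755, 231.313] pointing down, gripper open.
Joint ranges: [-3.06, 3.06], [-0.37, 2.12], [-1.25, 1.32], [0.18, 2.47], [-1.1, 4.24], [0.23, 1.98], [-2.94, 2.94]. Speed limits (rad/s): [2.57, 2.57, 3.14, 3.14, 3.14, 3.14, 3.14].

## Interface

Orientations are given as [roll, pitch, yaw] about the fixed x, y, z axes, in that order (R = Rz(yaw) Ry(pitch) Rx(roll)).
In Python, from cell import ctrl gives the robot as it stands. The module is installed in compiled form; this text tells all that it offers.
- The arm moves only by the tool servo_tool, never from a script. Its argument "rows" is a list of rows, each an object of numbers: "dx", "dy", "dz": the shift along the tool's x, y, z in units of 750 mm (1.0 is 750 mm); "wx", "wy", "wz": the turn, a rotation vector about the tool's x, y, z in units of 6 degrees (1.0 is 6 degrees); "fingers": the closure, from 0 (fully open) to 1 (shut). In form: [{"dx": .., "dy": .., "dz": .., "wx": .., "wy": .., "wz": .., "fingers": ..}, ...]. A call has 1 to 5 rows; each row shifts and turns the commanded pose from where the row before left it, along the tool's axes as they then stand; what a row does not reach is not made up. A row lasts 1/8 s, in which the tool goes at most 62.5 mm and 10.7 degrees, less where a joint would pass 70% of its speed; a pose out of reach is approached as far as the arm can. A call with a number of a shift or a turn outside -1 to 1 is refused whole. A call with a gripper value outside its range is refused whole. The fingers move at their own pace and stop on an object; the grip force is fixed at half the most. Time passes only in rows, so rows that do not move let the fingers close. It gives the time, the measured TCP pose, the force and the opening at its end, in the units of the state.
- ctrl.read_state(): the state, without advancing time (a new reading comes with each control period).
- ctrl.get_image(name): name is "scene" or "top" or "wrist"; returns the picture (384x512x3 uint8, red, green, blue); there is no depth.
- ctrl.camera_info(name): a dict with "fovy" (degrees; the focal length in pixels is half the picture's height over the tangent of half this angle, whatever the lens; pixels are square), "cx", "cy" (the principal point, pixels), "k1" (the pictures are not rectified: a ray, as slopes to the right and down, at radius r is drawn at 1 + k1 r^2 times it, then the intrinsics apply), "R" (3x3) and "t" (3): a world point X has camera coordinates R X + t. Camera axes: x right, y down, z forward; pixel columns grow to the right and rows downward; lengths in mm; the calibration is good to about 2 mm. A picture is of the moment at which its call begins: read the wrist's pose just before it. camera_info takes no time and is no camera call; for the wrist camera it gives the pose at the moment of the call.
- ctrl.finish_job(): hands the job in, once; it reports no verdict.
Trained networks look in the newest picture that a camera, given by its name, has taken for a name from the list of things; names that differ only in an ending like _2 or _b are one class to them, and where a whole thing is asked for, a point or a joint stands for the part that bears it (a point fixed in the world has none). Each returns a list of dicts, best first, with "conf" (0 to 1); they miss things now and then, are a little off and sometimes report something else, mostly with a low value. They report only what shows in the picture. A call takes as long as a camera call.
- ctrl.search_frame(label, camera): "extent" ([centre column, centre row, width, height] in pixels, round what is visible of it).
- ctrl.silhouettes(label, camera): "region" (384x512 bool, what is visible of it) and "extent" ([centre column, centre row, width, height] in pixels, round what is visible of it).
- ctrl.mark_of(label, camera): "point" ([column, row] in pixels: a listed point, or the origin of a listed thing).
The state is a dict: "clock": time; "qpos": joint angles; "qd": joint speeds; "tau": joint torques, N m; "eef_pos": TCP position; "tool_rot": TCP orientation; "force": force on the tool from outside, world axes, zero at the start; "torque": the same for the moment, N m; "width": finger opening in mm.
Only numpy, scipy, OpenCV 4.12 (cv2) and the standard library are available. Lean on these libraries where they do the work, as an engineer would, in place of code of your own. Each camera call takes 0.05 s, during which the arm holds its last target.

## Task

Push the sliding window of the bench enclosure up from beneath its lip, with the fingertips or the outside of the fingers and without pinching the lip, until the lip is level with the black marker collar on the right-hand post. Leave it standing there and back away; leave the glassware and tools around it where they stand.

Things in the scene. Friction and masses are not known exactly. Their poses are not given: they have to be found in the camera images.
- lip (a point): Middle of the front face of the sash's lip, half-way up it. The lip is a level aluminium ledge, 410 mm long and 16 mm thick, along the bottom edge of the clear sash; it juts about 48 mm from the pane towards the robot, with open space below it. x leads level from the robot's side into the enclosure (square to the pane), y along the lip to the left, z up.
- hood: The enclosure, fixed to the table; origin on the table straight below the pane, at mid-width; axes as for the lip. Two posts, 30 by 25 mm, 500 mm tall, 450 mm apart, carry the sash, whose pane stands 170 mm above the lip. The 8 mm base plate starts at the pane; inside is a stirrer hotplate with a flask, from 50 mm behind the pane. Clear side panels, open back.
- mark (a point): Centre of the black plastic marker collar, 16 mm thick like the lip, clamped round the right-hand post (seen from the robot), 225 mm to the right of the lip's middle and 50 mm farther in than its front face. Its height differs from time to time. z is up.
- sash (a joint): Height of the sliding sash in m above its lowest position, 0 to 0.24, growing upwards; at 0 the lip's underside is 100 mm above the table. It slides straight up and down, balanced by hidden counterweights, and stays where it is left; about 2 to 8 N moves it upwards.
- bottle: Amber glass reagent bottle with a blue cap, 70 mm in diameter and 190 mm tall, upright on the table in front of the lip's left or right part; origin at the centre of its underside. Bystander.
- dish: Shallow glass dish, 80 mm in diameter, 14 mm high, on the table in front of the other part of the lip; origin at the centre of its underside. Bystander.
- beaker: Glass beaker, 72 mm in diameter, 90 mm tall, right of the enclosure; origin at the centre of its underside. Bystander.
- jar: Glass jar with white lid, 60 mm in diameter, 70 mm tall, left of the enclosure; origin at the centre of its underside. Bystander.
- spatula: Short steel spatula, 160 mm long, lying on the table, to the right; origin at the middle of its underside. Bystander.
- flaskbottle: Clear glass bottle with a blue cap, 80 mm in diameter, 160 mm tall, left of the enclosure; origin at the centre of its underside. Bystander.
- corkring: Cork flask ring, 90 mm in diameter, 25 mm high, right of the enclosure; origin at the centre of its underside. Bystander.

How it is judged (in metres and radians):
On the way, in this order (a step that is already met when the one before it is completed fails the run):
1. the fingers push against the lip from below while it is still well under the mark (contact force between the fingers and sash_c0 above 0.5 N and z of lip in the frame of mark below -0.015 m), for 0.1 s.
2. the lip is level with the marker collar (z of lip in the frame of mark between -0.008 and 0.008 m), for 0.2 s.
At the end, for the whole second after the job is handed in: The sash stands still with the lip's mid-height within 8 mm of the collar's mid-height, and every bystander is within 25 mm of where it stood (all of step 2 and velocity of joint sash between -0.005 and 0.005 m/s and distance of each of bottle, dish, beaker, jar, spatula, flaskbottle, corkring from where it was at the start of the episode below 0.025 m); the robot touches nothing.
It fails at once if the lip is pinched between fingers above and below (contact force between the fingers and sash_c1 above 0.5 N and contact force between the fingers and sash_c0 above 0.5 N).
It fails at once if a bystander is lifted, carried or pushed away (more than 25 mm) (distance of any of bottle, dish, beaker, jar, spatula, flaskbottle, corkring from where it was at the start of the episode above 0.025 m).
It fails at once if an upright bottle, jar or beaker is tipped (angle between any of bottle, flaskbottle, jar, beaker, dish's own z axis and vertical above 0.35 rad).
It also fails if it takes over 48 s, if anything falls off the work surface, if the arm or the gripper's body presses on something with over 40 N, if the wrist force passes 120 N, or if a joint passes its speed limit or range.

## Working session

There is one attempt and no reset: what is moved stays moved. The work goes in short steps, Python scripts to look and compute and a tool call to move; the robot and the scene stay as the last step left them, time stands still between calls to the robot, and variables do not carry over. Pictures are saved under pics/ and viewed, and the job is handed in when it is done.

Besides the shell and the picture viewer there is one more tool, called after "Emit:" as a command line: name --argument value ..., lists and objects as JSON in quotes. servo_tool: Moves the arm, as the interface text tells. Its arguments: {"type":"object","properties":{"rows":{"type":"array"}},"required":["rows"]}

```bash
mkdir -p pics; python3 - <<'E'
from cell import ctrl
import cv2
s=ctrl.read_state(); print(s)
for n in ["scene","top","wrist"]:
    im=ctrl.get_image(n); cv2.imwrite(f"pics/{n}0.png",im[:,:,::-1]); print(n,ctrl.camera_info(n))
    for l in ["lip","mark"]:
        print(l,ctrl.mark_of(l,n)[:2])
E
```

```text
{'clock': 0.0, 'qpos': array([ 1.0601751 ,  0.629354  ,  0.03844548,  1.51839863, -0.02698895,
        0.99629959, -0.02001511]), 'qd': array([ 8.99048912e-04, -8.08677976e-04, -1.40231402e-03,  6.26619167e-04,
        7.18265605e-04,  9.29336938e-04, -1.15000325e-05]), 'tau': array([ 5.42407743e-04, -5.63398468e+01,  1.22642342e+00, -1.93443722e+01,
        1.10783885e-02,  1.03040770e-02, -1.54014077e-05]), 'eef_pos': array([ 279.43629971, -586.15618413,  230.37426815]), 'tool_rot': array([-3.12195362,  1.56885492,  2.03524394]), 'force': array([ 0.27217208, -0.49640886, -0.29497316]), 'torque': array([ 0.08916503,  0.00266154, -0.01539949]), 'width': 85.71454255773429}
scene {'fovy': 56.612772147950736, 'cx': 254.55079006467147, 'cy': 191.43043136876463, 'k1': -0.020698105069941942, 'R': array([[ 0.95281848,  0.3029653 ,  0.01868109],
       [ 0.24226509, -0.72195266, -0.64814503],
       [-0.18287859,  0.62209034, -0.76128775]]), 't': array([-504.38868268,    3.33435515, 1320.49983632])}
lip []
mark [{'point': [262.6, 299.4], 'conf': 0.78}]
top {'fovy': 51.78281059256297, 'cx': 249.5691879420568, 'cy': 190.64913942464727, 'k1': -0.0005328058406764307, 'R': array([[ 0.02772269, -0.99937758,  0.02181545],
       [-0.98965102, -0.0305136 , -0.14021331],
       [ 0.1407917 , -0.01770259, -0.98988096]]), 't': array([ -18.2799812 ,  570.24337399, 1175.837286  ])}
lip [{'point': [285.8, 170.3], 'conf': 0.93}]
mark [{'point': [376.2, 149.4], 'conf': 0.68}]
wrist {'fovy': 60.086435139705, 'cx': 260.756327535167, 'cy': 187.71642026817375, 'k1': -0.0627315964785258, 'R': array([[ 0.43117804, -0.9022661 , -0.00118004],
       [-0.8555857 , -0.40928478,  0.3169528 ],
       [-0.28645874, -0.13565346, -0.94844058]]), 't': array([-649.72201415,  -42.24941562,  379.46130238])}
lip []
mark []
```

View pics/scene0.png

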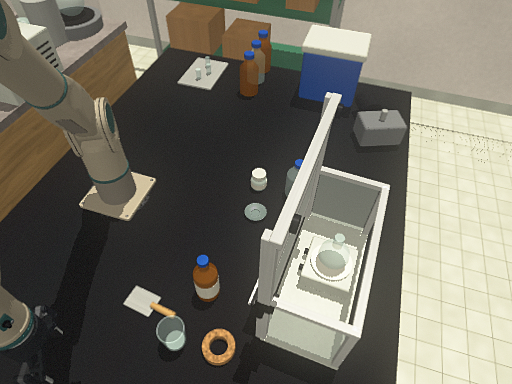

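View pics/top0.png

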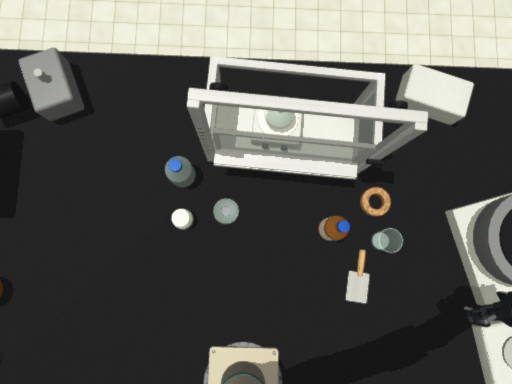

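View pics/wrist0.png

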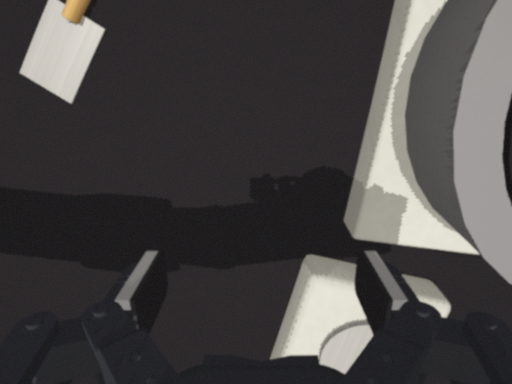

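```bash
python3 - <<'E'
import cv2
a=cv2.imread("pics/top0.png")[70:270,160:430]; cv2.imwrite("pics/top0c.png",cv2.resize(a,None,fx=2.9,fy=2.9,interpolation=cv2.INTER_CUBIC))
a=cv2.imread("pics/scene0.png")[80:370,190:400]; cv2.imwrite("pics/scene0c.png",cv2.resize(a,None,fx=2.06,fy=2.06,interpolation=cv2.INTER_CUBIC))
E
```

```text
(no output)
```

View pics/top0c.png

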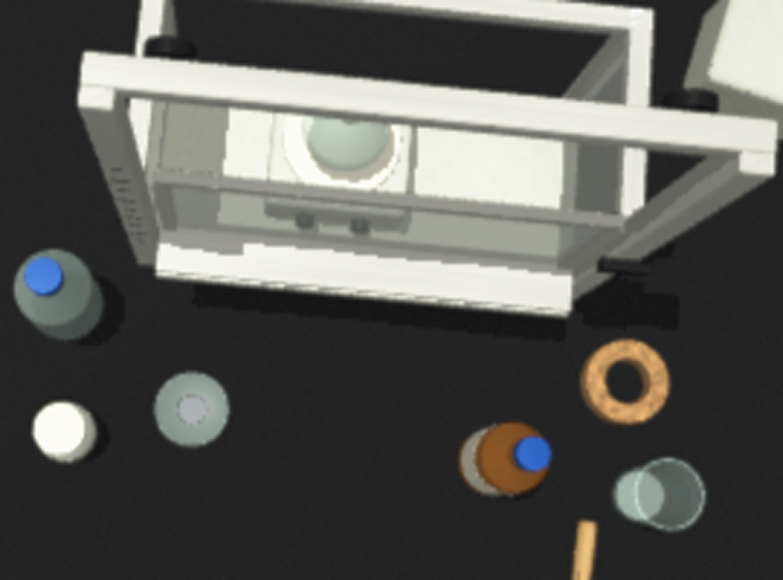

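View pics/scene0c.png

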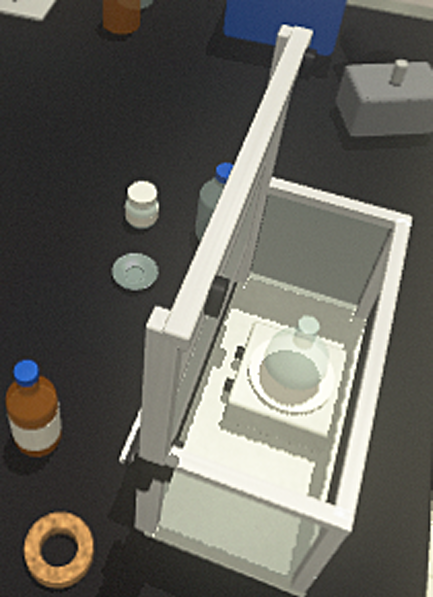

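```bash
cat > h.py <<'E'
import numpy as np, cv2
from scipy.optimize import least_squares
def proj(ci,X):
    X=np.atleast_2d(X); c=X@np.array(ci['R']).T+ci['t']; u=c[:,:2]/c[:,2:]
    r2=(u**2).sum(1,keepdims=True); u=u*(1+ci['k1']*r2); f=192/np.tan(np.radians(ci['fovy']/2))
    return u*f+[ci['cx'],ci['cy']]
def ray(ci,p):
    f=192/np.tan(np.radians(ci['fovy']/2)); d=(np.array(p)-[ci['cx'],ci['cy']])/f; u=d.copy()
    for _ in range(10): u=d/(1+ci['k1']*(u@u))
    R=np.array(ci['R']); v=R.T@np.array([u[0],u[1],1]); return -R.T@ci['t'], v/np.linalg.norm(v)
def onz(ci,p,z):
    o,v=ray(ci,p); return o+v*(z-o[2])/v[2]
def hood(p,X):
    X=np.atleast_2d(X); c,s=np.cos(p[2]),np.sin(p[2]); return np.c_[p[0]+c*X[:,0]-s*X[:,1],p[1]+s*X[:,0]+c*X[:,1],X[:,2]]
E
python3 - <<'E'
from h import *
from cell import ctrl
T=ctrl.camera_info("top"); S=ctrl.camera_info("scene")
for n in ["bottle","dish","beaker","jar","spatula","flaskbottle","corkring","hood"]:
    for c,ci in(("top",T),("scene",S)):
        r=ctrl.mark_of(n,c)
        print(n,c,[(np.round(onz(ci,q['point'],0)).tolist(),q['conf']) for q in r[:2]])
tc=lambda x,y:(x/2.9+160-.33,y/2.9+70-.33)
fl,fr,bl,br=map(lambda q:np.array(tc(*q)),[(157,266),(570,303),(160,243),(574,272)])
sc=np.array([190+123/2.06,80+459/2.06])
def f(p):
    z=116+p[3]
    P=proj(T,hood(p,[[-48,205,z],[-48,-205,z],[0,205,z],[0,-205,z]]))
    r=(P-[fl,fr,bl,br])
    r2=proj(S,hood(p,[[-48,-205,z-8]]))-sc
    return np.r_[r.ravel(),r2.ravel()]
s=least_squares(f,[750,0,0,50],loss='soft_l1',x_scale=[10,10,.05,10]); print(s.x,np.round(f(s.x),1))
p=s.x
tm=[376.2,149.4]; sm=[262.6,299.4]
for z in range(100,380,40): print(z,proj(T,hood(p,[[2,-225,z]])),proj(S,hood(p,[[2,-225,z]])))
print(proj(T,hood(p,[[0,0,500],[-12,240,500],[-12,-240,500]])))
E
python3 - <<'E'
import cv2
a=cv2.imread("pics/scene0.png")[260:360,220:320]; cv2.imwrite("pics/s0d.png",cv2.resize(a,None,fx=6,fy=6,interpolation=cv2.INTER_CUBIC))
E
```

```text
bottle top [([455.0, -254.0, 0.0], 0.77)]
bottle scene [([457.0, -252.0, 0.0], 0.79), ([519.0, 66.0, 0.0], 0.33)]
dish top [([516.0, 70.0, 0.0], 0.83)]
dish scene [([515.0, 79.0, -0.0], 0.84), ([560.0, -406.0, 0.0], 0.4)]
beaker top [([434.0, -418.0, 0.0], 0.72), ([465.0, -258.0, 0.0], 0.22)]
beaker scene [([437.0, -422.0, 0.0], 0.73), ([633.0, -234.0, 0.0], 0.7)]
jar top [([483.0, 198.0, 0.0], 0.57)]
jar scene [([484.0, 202.0, 0.0], 0.57)]
spatula top []
spatula scene [([326.0, -341.0, 0.0], 0.64)]
flaskbottle top [([621.0, 213.0, 0.0], 0.58)]
flaskbottle scene [([628.0, 204.0, 0.0], 0.61)]
corkring top [([549.0, -392.0, 0.0], 0.8)]
corkring scene [([560.0, -404.0, 0.0], 0.7)]
hood top [([665.0, -100.0, 0.0], 0.92), ([430.0, -416.0, 0.0], 0.56)]
hood scene [([667.0, -114.0, 0.0], 0.84)]
[ 6.67902914e+02 -1.02412701e+02 -4.79426509e-02  1.89068217e+01] [-0.1  2.9  0.2  1.4  0.3 -5.5 -0.5 -4.2 -0.2  0.1]
100 [[360.35352081 161.67980919]] [[264.73151737 320.63703879]]
140 [[364.51886799 158.71697853]] [[265.38112101 314.73065791]]
180 [[368.98505088 155.54015219]] [[266.07696303 308.40095663]]
220 [[373.78587852 152.12527937]] [[266.8241312 301.6010254]]
260 [[378.96042271 148.44456535]] [[267.62848301 294.27680511]]
300 [[384.55408337 144.46571345]] [[268.49679585 286.36568112]]
340 [[390.61992361 140.15097529]] [[269.43695352 277.79473459]]
[[307.36374667 110.3278625 ]
 [184.70349365 106.36952537]
 [428.51002514 125.9640662 ]]
```

View pics/s0d.png

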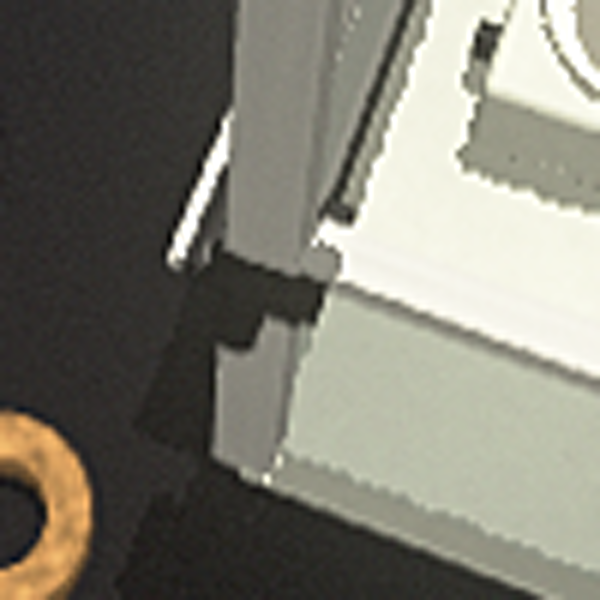

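```bash
cat >> h.py <<'E'
from scipy.spatial.transform import Rotation as Ro
def RT(s): return Ro.from_euler('xyz',s['tool_rot'])   # extrinsic
def plan(s,target,n,Rt=None):
    "per-row dx.. for constant world shift (no turn), in units"
    d=RT(s).inv().apply(np.array(target)-s['eef_pos'])/750/n
    return np.round(d,4)
E
python3 - <<'E'
from h import *
from cell import ctrl
s=ctrl.read_state(); print(RT(s).as_matrix().round(3)); print(plan(s,[280,-586,340],3)); print(plan(s,[430,-100,340],10)*1, plan(s,[430,-100,230],10))
E
```

```text
[[ 0.     0.903  0.43 ]
 [-0.     0.43  -0.903]
 [-1.     0.     0.   ]]
[-0.0483  0.0003 -0.0002]
[-0.0145  0.046  -0.05  ] [ 0.0002  0.046  -0.05  ]
```

Emit:
servo_tool --rows '[{"dx":-0.05,"dy":0,"dz":0,"wx":0,"wy":0,"wz":0,"fingers":1},{"dx":-0.05,"dy":0,"dz":0,"wx":0,"wy":0,"wz":0,"fingers":1},{"dx":-0.05,"dy":0.046,"dz":-0.05,"wx":0,"wy":0,"wz":0,"fingers":1},{"dx":0,"dy":0.046,"dz":-0.05,"wx":0,"wy":0,"wz":0,"fingers":1},{"dx":0,"dy":0.046,"dz":-0.05,"wx":0,"wy":0,"wz":0,"fingers":1}]'

```text
clock: 1.88
eef_pos: [325.1, -439.9, 344.0]
tool_rot: [0.422, 1.569, -0.705]
force: [1.1, -0.0, -0.1]
width: -0.0
```

Emit:
servo_tool --rows '[{"dx":0,"dy":0.046,"dz":-0.05,"wx":0,"wy":0,"wz":0,"fingers":1},{"dx":0,"dy":0.046,"dz":-0.05,"wx":0,"wy":0,"wz":0,"fingers":1},{"dx":0,"dy":0.046,"dz":-0.05,"wx":0,"wy":0,"wz":0,"fingers":1},{"dx":0,"dy":0.046,"dz":-0.05,"wx":0,"wy":0,"wz":0,"fingers":1},{"dx":0,"dy":0.046,"dz":-0.05,"wx":0,"wy":0,"wz":0,"fingers":1}]'

```text
clock: 2.5
eef_pos: [400.0, -196.2, 343.7]
tool_rot: [0.67, 1.57, -0.457]
force: [1.6, 0.1, -1.1]
width: 0.2
```

Emit:
servo_tool --rows '[{"dx":0,"dy":0.046,"dz":-0.05,"wx":0,"wy":0,"wz":0,"fingers":1},{"dx":0,"dy":0.046,"dz":-0.05,"wx":0,"wy":0,"wz":0,"fingers":1},{"dx":0,"dy":0,"dz":0,"wx":0,"wy":0,"wz":0,"fingers":1}]'

```text
clock: 2.88
eef_pos: [430.7, -96.3, 343.7]
tool_rot: [1.983, 1.569, 0.865]
force: [-0.1, -0.6, -0.1]
width: 0.3
```

```bash
python3 - <<'E'
from h import *
from cell import ctrl
s=ctrl.read_state(); print(s); print(RT(s).as_matrix().round(3))
E
```

```text
{'clock': 2.875, 'qpos': array([ 0.29230047,  0.19987426, -0.16391101,  1.89433027,  0.03543232,
        1.04917935, -1.00405733]), 'qd': array([0.0542197 , 0.00239176, 0.07717897, 0.0046258 , 0.03632692,
       0.00490438, 0.03518934]), 'tau': array([ -1.5951629 , -32.44182229,  -1.74728561, -20.07499516,
        -0.32498589,  -0.05377752,  -0.31987678]), 'eef_pos': array([430.69327431, -96.25235262, 343.70950124]), 'tool_rot': array([1.98348464, 1.56878975, 0.86545757]), 'force': array([-0.10350842, -0.58324283, -0.06547907]), 'torque': array([-0.05360678,  0.02594556, -0.00765156]), 'width': 0.2812953132840315}
[[ 0.001  0.899  0.437]
 [ 0.002  0.437 -0.899]
 [-1.     0.002 -0.001]]
```

```bash
python3 - <<'E'
from h import *
D=[([1.0601751 ,  0.629354  ,  0.03844548,  1.51839863, -0.02698895,0.99629959, -0.02001511],[ 279.43629971, -586.15618413,  230.37426815],[-3.12195362,  1.56885492,  2.03524394]),
([0.29230047,  0.19987426, -0.16391101,  1.89433027,  0.03543232, 1.04917935, -1.00405733],[430.69327431, -96.25235262, 343.70950124],[1.98348464, 1.56878975, 0.86545757])]
for s3 in(1,-1):
 for s5 in(1,-1):
  for s7 in (1,-1):
   for q,p,r in D:
    R=Ro.from_euler('ZYZYZYZ',[-q[0],q[1],s3*q[2],q[3],s5*q[4],q[5],s7*q[6]])
    t=Ro.from_euler('xyz',r)
    print(s3,s5,s7,R.as_matrix()[:,2].round(3), (R.inv()*t).as_matrix().round(2).tolist())
E
```

```text
Traceback (most recent call last):
  File "scipy/spatial/transform/_rotation.pyx", line 1413, in scipy.spatial.transform._rotation.Rotation.from_euler
ValueError: Expected axis specification to be a non-empty string of upto 3 characters, got ZYZYZYZ
```

```bash
cat > kin.py <<'E'
from h import *
def chain(q,s3,s5,s7):
    A=Ro.identity(); out=[]
    for a,v in zip('zyzyzyz',[-q[0],q[1],s3*q[2],q[3],s5*q[4],q[5],s7*q[6]]):
        A=A*Ro.from_euler(a,v); out.append(A)
    return out
E
python3 - <<'E'
from kin import *
D=[([1.0601751 ,  0.629354  ,  0.03844548,  1.51839863, -0.02698895,0.99629959, -0.02001511],[ 279.43629971, -586.15618413,  230.37426815],[-3.12195362,  1.56885492,  2.03524394]),
([0.29230047,  0.19987426, -0.16391101,  1.89433027,  0.03543232, 1.04917935, -1.00405733],[430.69327431, -96.25235262, 343.70950124],[1.98348464, 1.56878975, 0.86545757])]
for s3 in(1,-1):
 for s5 in(1,-1):
  for s7 in (1,-1):
   for q,p,r in D:
    R=chain(q,s3,s5,s7)[-1]
    t=Ro.from_euler('xyz',r)
    print(s3,s5,s7,R.as_matrix()[:,2].round(3), (R.inv()*t).as_matrix().round(2).tolist())
E
```

```text
1 1 1 [-0.001  0.002 -1.   ] [[-0.0, -0.13, -0.99], [0.0, 0.99, -0.13], [1.0, -0.0, 0.0]]
1 1 1 [ 0.    -0.002 -1.   ] [[-0.0, -1.0, 0.08], [0.0, -0.08, -1.0], [1.0, -0.0, 0.0]]
1 1 -1 [-0.001  0.002 -1.   ] [[-0.0, -0.09, -1.0], [0.0, 1.0, -0.09], [1.0, -0.0, 0.0]]
1 1 -1 [ 0.    -0.002 -1.   ] [[0.0, 0.35, -0.94], [0.0, 0.94, 0.35], [1.0, -0.0, 0.0]]
1 -1 1 [ 0.038  0.025 -0.999] [[0.0, -0.1, -0.99], [-0.05, 0.99, -0.1], [1.0, 0.04, -0.0]]
1 -1 1 [-0.027 -0.057 -0.998] [[-0.06, -0.99, 0.11], [0.03, -0.12, -0.99], [1.0, -0.05, 0.04]]
1 -1 -1 [ 0.038  0.025 -0.999] [[-0.0, -0.06, -1.0], [-0.05, 1.0, -0.06], [1.0, 0.04, -0.0]]
1 -1 -1 [-0.027 -0.057 -0.998] [[0.05, 0.31, -0.95], [0.04, 0.95, 0.32], [1.0, -0.05, 0.04]]
-1 1 1 [-0.041 -0.019 -0.999] [[-0.0, -0.07, -1.0], [0.05, 1.0, -0.07], [1.0, -0.05, 0.0]]
-1 1 1 [ 0.009  0.062 -0.998] [[0.05, -0.92, 0.39], [-0.03, -0.39, -0.92], [1.0, 0.03, -0.05]]
-1 1 -1 [-0.041 -0.019 -0.999] [[0.0, -0.03, -1.0], [0.05, 1.0, -0.03], [1.0, -0.05, 0.0]]
-1 1 -1 [ 0.009  0.062 -0.998] [[-0.05, 0.03, -1.0], [-0.03, 1.0, 0.04], [1.0, 0.03, -0.05]]
-1 -1 1 [-0.001  0.002 -1.   ] [[0.0, -0.04, -1.0], [-0.0, 1.0, -0.04], [1.0, 0.0, 0.0]]
-1 -1 1 [ 0.001  0.002 -1.   ] [[-0.0, -0.91, 0.42], [0.0, -0.42, -0.91], [1.0, -0.0, 0.0]]
-1 -1 -1 [-0.001  0.002 -1.   ] [[0.0, -0.0, -1.0], [-0.0, 1.0, -0.0], [1.0, 0.0, 0.0]]
-1 -1 -1 [ 0.001  0.002 -1.   ] [[0.0, 0.0, -1.0], [0.0, 1.0, 0.0], [1.0, -0.0, 0.0]]
```

Emit:
servo_tool --rows '[{"dx":0,"dy":0,"dz":0,"wx":0,"wy":-0.9,"wz":-0.437,"fingers":1},{"dx":0,"dy":0,"dz":0,"wx":0,"wy":-0.9,"wz":-0.437,"fingers":1},{"dx":0,"dy":0,"dz":0,"wx":0,"wy":-0.9,"wz":-0.437,"fingers":1},{"dx":0,"dy":0,"dz":0,"wx":0,"wy":-0.9,"wz":-0.437,"fingers":1},{"dx":0,"dy":0,"dz":0,"wx":0,"wy":-0.9,"wz":-0.437,"fingers":1}]'

```text
clock: 3.5
eef_pos: [429.7, -101.4, 343.9]
tool_rot: [-0.449, 1.043, -1.577]
force: [-0.7, -0.5, -0.7]
width: 0.0
```

```bash
python3 - <<'E'
from h import *
from cell import ctrl
s=ctrl.read_state(); print(s['qpos'],s['eef_pos'],s['tool_rot']); R=RT(s);print(R.as_matrix().round(3))
w=ctrl.camera_info("wrist"); M=np.array(w['R']); C=-M.T@w['t']; print("cam in tool",R.inv().apply(C-s['eef_pos']), "axes", (R.inv().as_matrix()@M.T).round(2))
E
```

```text
[-0.10059491  0.244502   -0.1688463   1.98243034  0.60482023  1.15334344
 -1.71304662] [ 429.66521028 -101.37504873  343.90741392] [-0.44924542  1.04328292 -1.57712447]
[[-0.003  0.903  0.429]
 [-0.503  0.37  -0.781]
 [-0.864 -0.219  0.453]]
cam in tool [-141.3968556    81.08028241   -0.41330568] axes [[ 0.   -0.32  0.95]
 [ 0.   -0.95 -0.32]
 [ 1.    0.    0.  ]]
```

Emit:
servo_tool --rows '[{"dx":0,"dy":0,"dz":0,"wx":0,"wy":-0.9,"wz":-0.437,"fingers":1},{"dx":0,"dy":0,"dz":0,"wx":0,"wy":-0.9,"wz":-0.437,"fingers":1},{"dx":0,"dy":0,"dz":0,"wx":0,"wy":-0.9,"wz":-0.437,"fingers":1},{"dx":0,"dy":0,"dz":0,"wx":0,"wy":-0.9,"wz":-0.437,"fingers":1},{"dx":0,"dy":0,"dz":0,"wx":0,"wy":-0.9,"wz":-0.437,"fingers":1}]'

```text
clock: 4.12
eef_pos: [429.8, -101.0, 343.7]
tool_rot: [-0.451, 0.52, -1.579]
force: [-0.4, 0.8, -0.3]
width: 0.1
```

Emit:
servo_tool --rows '[{"dx":0,"dy":0,"dz":0,"wx":0,"wy":-0.9,"wz":-0.437,"fingers":1},{"dx":0,"dy":0,"dz":0,"wx":0,"wy":-0.9,"wz":-0.437,"fingers":1},{"dx":0,"dy":0,"dz":0,"wx":0,"wy":-0.9,"wz":-0.437,"fingers":1}]'

```text
clock: 4.5
eef_pos: [429.9, -100.9, 343.5]
tool_rot: [-0.451, 0.206, -1.579]
force: [-0.1, -0.2, -0.1]
width: -0.1
```

```bash
cat > aim.py <<'E'
from h import *
from cell import ctrl
import sys
def aim(target,yaw=-0.048,pitch=0,wmax=.95,dmax=.07):
    s=ctrl.read_state(); R=RT(s); print(s['clock'],s['qpos'].round(2),s['eef_pos'].round(1),s['force'].round(1)); print(R.as_matrix().round(3).tolist())
    F=Ro.from_matrix(np.array([[1,0,0],[0,0,-1.],[0,1,0]]))  # cols x fwd,y up,z right
    F=Ro.from_euler('z',yaw)*Ro.from_euler('y',-pitch)*F
    rv=np.degrees((R.inv()*F).as_rotvec())/6
    d=np.array(target)-s['eef_pos']
    n=int(max(1,np.ceil(np.abs(rv).max()/wmax),np.ceil(np.abs(d).max()/750/dmax)))
    for i in range(n):
        # mid-row orientation start
        Ri=R*Ro.from_rotvec(np.radians(6*rv)*i/n)
        print(i,"d",np.round(Ri.inv().apply(d)/750/n,4),"w",np.round(rv/n,3))
E
python3 -c "
from aim import *
aim([470,-95,300])"
```

```text
4.5 [-0.52  0.68 -0.07  2.08  0.97  1.62 -2.4 ] [ 429.9 -100.9  343.5] [-0.1 -0.2 -0.1]
[[-0.008, 0.901, 0.435], [-0.979, 0.082, -0.187], [-0.204, -0.427, 0.881]]
0 d [ 0.0002  0.0046 -0.0018] w [0.845 0.449 0.924]
1 d [ 0.0008  0.0044 -0.0022] w [0.845 0.449 0.924]
2 d [ 0.0013  0.0041 -0.0025] w [0.845 0.449 0.924]
3 d [ 0.0018  0.0037 -0.0028] w [0.845 0.449 0.924]
4 d [ 0.0023  0.0032 -0.003 ] w [0.845 0.449 0.924]
5 d [ 0.0027  0.0027 -0.0032] w [0.845 0.449 0.924]
6 d [ 0.0031  0.0022 -0.0032] w [0.845 0.449 0.924]
7 d [ 0.0034  0.0015 -0.0032] w [0.845 0.449 0.924]
8 d [ 0.0037  0.0009 -0.0032] w [0.845 0.449 0.924]
9 d [ 0.0039  0.0003 -0.0031] w [0.845 0.449 0.924]
10 d [ 0.004  -0.0004 -0.0029] w [0.845 0.449 0.924]
11 d [ 0.0041 -0.001  -0.0026] w [0.845 0.449 0.924]
12 d [ 0.0041 -0.0016 -0.0023] w [0.845 0.449 0.924]
13 d [ 0.004  -0.0022 -0.002 ] w [0.845 0.449 0.924]
14 d [ 0.0038 -0.0027 -0.0016] w [0.845 0.449 0.924]
15 d [ 0.0036 -0.0032 -0.0011] w [0.845 0.449 0.924]
```

Emit:
servo_tool --rows '[{"wx":-1,"fingers":1},{"wx":-1,"fingers":1},{"wx":-1,"fingers":1},{"wx":-1,"fingers":1},{"wx":-1,"fingers":1}]'

```text
schema error: expected keys dx, dy, dz, wx, wy, wz, fingers
```

```bash
python3 -c "
from aim import *
aim([470,-95,300])"|head -2
```

```text
4.5 [-0.52  0.68 -0.07  2.08  0.97  1.62 -2.4 ] [ 429.9 -100.9  343.5] [-0.1 -0.2 -0.1]
[[-0.008, 0.901, 0.435], [-0.979, 0.082, -0.187], [-0.204, -0.427, 0.881]]
```

Emit:
servo_tool --rows '[{"dx":0,"dy":0,"dz":0,"wx":-1,"wy":0,"wz":0,"fingers":1},{"dx":0,"dy":0,"dz":0,"wx":-1,"wy":0,"wz":0,"fingers":1},{"dx":0,"dy":0,"dz":0,"wx":-1,"wy":0,"wz":0,"fingers":1},{"dx":0,"dy":0,"dz":0,"wx":-1,"wy":0,"wz":0,"fingers":1},{"dx":0,"dy":0,"dz":0,"wx":-1,"wy":0,"wz":0,"fingers":1}]'

```text
clock: 5.12
eef_pos: [429.7, -101.2, 343.4]
tool_rot: [-0.979, 0.209, -1.58]
force: [0.0, -0.2, -0.9]
width: 0.1
```

Emit:
servo_tool --rows '[{"dx":0,"dy":0,"dz":0,"wx":-1,"wy":0,"wz":0,"fingers":1},{"dx":0,"dy":0,"dz":0,"wx":-1,"wy":0,"wz":0,"fingers":1},{"dx":0,"dy":0,"dz":0,"wx":-1,"wy":0,"wz":0,"fingers":1},{"dx":0,"dy":0,"dz":0,"wx":-1,"wy":0,"wz":0,"fingers":1},{"dx":0,"dy":0,"dz":0,"wx":-1,"wy":0,"wz":0,"fingers":1}]'

```text
clock: 5.75
eef_pos: [429.7, -101.2, 343.4]
tool_rot: [-1.502, 0.209, -1.58]
force: [-0.1, 0.2, 0.3]
width: -0.3
```

```bash
python3 -c "
from aim import *
aim([470,-95,300])"|head -2
```

```text
5.75 [-0.4   0.69 -0.25  2.07  0.99  1.71 -1.4 ] [ 429.7 -101.2  343.4] [-0.1  0.2  0.3]
[[-0.009, 0.07, 0.997], [-0.978, 0.206, -0.023], [-0.207, -0.976, 0.067]]
```

Emit:
servo_tool --rows '[{"dx":0,"dy":0,"dz":0,"wx":-1,"wy":0,"wz":0,"fingers":1},{"dx":0,"dy":0,"dz":0,"wx":-1,"wy":0,"wz":0,"fingers":1},{"dx":0,"dy":0,"dz":0,"wx":-1,"wy":0,"wz":0,"fingers":1},{"dx":0,"dy":0,"dz":0,"wx":-1,"wy":0,"wz":0,"fingers":1},{"dx":0,"dy":0,"dz":0,"wx":-1,"wy":0,"wz":0,"fingers":1}]'

```text
clock: 6.38
eef_pos: [429.7, -101.3, 343.4]
tool_rot: [-2.026, 0.209, -1.58]
force: [-1.0, 0.5, -0.2]
width: -0.3
```

Emit:
servo_tool --rows '[{"dx":0,"dy":0,"dz":0,"wx":-1,"wy":0,"wz":0,"fingers":1},{"dx":0,"dy":0,"dz":0,"wx":-1,"wy":0,"wz":0,"fingers":1},{"dx":0,"dy":0,"dz":0,"wx":-1,"wy":0,"wz":0,"fingers":1},{"dx":0,"dy":0,"dz":0,"wx":-1,"wy":0,"wz":0,"fingers":1},{"dx":0,"dy":0,"dz":0,"wx":-1,"wy":0,"wz":0,"fingers":1}]'

```text
clock: 7.0
eef_pos: [429.6, -101.3, 343.4]
tool_rot: [-2.55, 0.209, -1.58]
force: [0.8, -0.8, 0.1]
width: -0.3
```

Emit:
servo_tool --rows '[{"dx":0,"dy":0,"dz":0,"wx":-1,"wy":0,"wz":0,"fingers":1},{"dx":0,"dy":0,"dz":0,"wx":-1,"wy":0,"wz":0,"fingers":1},{"dx":0,"dy":0,"dz":0,"wx":-1,"wy":0,"wz":0,"fingers":1},{"dx":0,"dy":0,"dz":0,"wx":-1,"wy":0,"wz":0,"fingers":1},{"dx":0,"dy":0,"dz":0,"wx":-1,"wy":0,"wz":0,"fingers":1}]'

```text
clock: 7.62
eef_pos: [429.6, -101.3, 343.4]
tool_rot: [-3.073, 0.209, -1.58]
force: [-0.5, 0.3, 1.0]
width: -0.2
```

Emit:
servo_tool --rows '[{"dx":0,"dy":0,"dz":0,"wx":-1,"wy":0,"wz":0,"fingers":1},{"dx":0,"dy":0,"dz":0,"wx":-1,"wy":0,"wz":0,"fingers":1},{"dx":0,"dy":0,"dz":0,"wx":-1,"wy":0,"wz":0,"fingers":1},{"dx":0,"dy":0,"dz":0,"wx":-1,"wy":0,"wz":0,"fingers":1},{"dx":0,"dy":0,"dz":0,"wx":-1,"wy":0,"wz":0,"fingers":1}]'

```text
clock: 8.25
eef_pos: [429.6, -101.3, 343.4]
tool_rot: [2.686, 0.209, -1.58]
force: [-0.5, -0.3, -0.7]
width: 0.1
```

```bash
python3 -c "
from aim import *
aim([470,-95,300])"
```

```text
8.25 [-0.17  0.75 -0.59  2.07  1.02  1.91  0.58] [ 429.6 -101.3  343.4] [-0.5 -0.3 -0.7]
[[-0.009, -0.899, -0.438], [-0.978, -0.082, 0.19], [-0.207, 0.43, -0.879]]
0 d [ 0.0002 -0.0049  0.0019] w [-0.658  0.934 -0.45 ]
1 d [ 0.0003 -0.005   0.0016] w [-0.658  0.934 -0.45 ]
2 d [ 0.0004 -0.0051  0.0013] w [-0.658  0.934 -0.45 ]
3 d [ 0.0005 -0.0052  0.001 ] w [-0.658  0.934 -0.45 ]
4 d [ 0.0007 -0.0052  0.0007] w [-0.658  0.934 -0.45 ]
5 d [ 0.0009 -0.0052  0.0004] w [-0.658  0.934 -0.45 ]
6 d [ 0.0011 -0.0052  0.0001] w [-0.658  0.934 -0.45 ]
7 d [ 0.0013 -0.0051 -0.0001] w [-0.658  0.934 -0.45 ]
8 d [ 0.0016 -0.005  -0.0003] w [-0.658  0.934 -0.45 ]
9 d [ 0.0019 -0.0049 -0.0005] w [-0.658  0.934 -0.45 ]
10 d [ 0.0022 -0.0048 -0.0006] w [-0.658  0.934 -0.45 ]
11 d [ 0.0024 -0.0046 -0.0007] w [-0.658  0.934 -0.45 ]
12 d [ 0.0027 -0.0045 -0.0008] w [-0.658  0.934 -0.45 ]
13 d [ 0.003  -0.0043 -0.0008] w [-0.658  0.934 -0.45 ]
14 d [ 0.0033 -0.0041 -0.0008] w [-0.658  0.934 -0.45 ]
```

Emit:
servo_tool --rows '[{"dx":0,"dy":-0.005,"dz":0.002,"wx":-0.66,"wy":0.93,"wz":-0.45,"fingers":1},{"dx":0,"dy":-0.005,"dz":0.002,"wx":-0.66,"wy":0.93,"wz":-0.45,"fingers":1},{"dx":0,"dy":-0.005,"dz":0.001,"wx":-0.66,"wy":0.93,"wz":-0.45,"fingers":1},{"dx":0,"dy":-0.005,"dz":0.001,"wx":-0.66,"wy":0.93,"wz":-0.45,"fingers":1},{"dx":0.001,"dy":-0.005,"dz":0.001,"wx":-0.66,"wy":0.93,"wz":-0.45,"fingers":1}]'

```text
clock: 8.88
eef_pos: [442.8, -98.0, 328.7]
tool_rot: [2.37, -0.059, -1.107]
force: [0.2, 0.4, -0.3]
width: -0.4
```

```bash
python3 -c "
from aim import *
aim([470,-95,300])"
```

```text
8.875 [-0.4   0.95 -0.48  2.45  1.24  1.94  0.47] [442.8 -98.  328.7] [ 0.2  0.4 -0.3]
[[0.447, -0.66, -0.604], [-0.893, -0.284, -0.35], [0.059, 0.696, -0.716]]
0 d [ 0.001  -0.0052  0.0004] w [-0.659  0.932 -0.451]
1 d [ 0.0012 -0.0051  0.0002] w [-0.659  0.932 -0.451]
2 d [ 0.0015 -0.0051 -0.0001] w [-0.659  0.932 -0.451]
3 d [ 0.0017 -0.005  -0.0003] w [-0.659  0.932 -0.451]
4 d [ 0.002  -0.0049 -0.0004] w [-0.659  0.932 -0.451]
5 d [ 0.0023 -0.0047 -0.0005] w [-0.659  0.932 -0.451]
6 d [ 0.0026 -0.0046 -0.0006] w [-0.659  0.932 -0.451]
7 d [ 0.0028 -0.0044 -0.0007] w [-0.659  0.932 -0.451]
8 d [ 0.0031 -0.0042 -0.0007] w [-0.659  0.932 -0.451]
9 d [ 0.0034 -0.004  -0.0006] w [-0.659  0.932 -0.451]
```

```bash
python3 -c "
from aim import *
aim([555,-95,250])"
```

```text
8.875 [-0.4   0.95 -0.48  2.45  1.24  1.94  0.47] [442.8 -98.  328.7] [ 0.2  0.4 -0.3]
[[0.447, -0.66, -0.604], [-0.893, -0.284, -0.35], [0.059, 0.696, -0.716]]
0 d [ 0.0057 -0.0173 -0.0017] w [-0.659  0.932 -0.451]
1 d [ 0.0067 -0.0169 -0.0023] w [-0.659  0.932 -0.451]
2 d [ 0.0077 -0.0163 -0.0027] w [-0.659  0.932 -0.451]
3 d [ 0.0088 -0.0158 -0.003 ] w [-0.659  0.932 -0.451]
4 d [ 0.0098 -0.0151 -0.0032] w [-0.659  0.932 -0.451]
5 d [ 0.0108 -0.0144 -0.0032] w [-0.659  0.932 -0.451]
6 d [ 0.0118 -0.0137 -0.003 ] w [-0.659  0.932 -0.451]
7 d [ 0.0127 -0.0129 -0.0028] w [-0.659  0.932 -0.451]
8 d [ 0.0135 -0.0121 -0.0023] w [-0.659  0.932 -0.451]
9 d [ 0.0143 -0.0113 -0.0018] w [-0.659  0.932 -0.451]
```

Emit:
servo_tool --rows '[{"dx":0.013,"dy":-0.04,"dz":-0.004,"wx":0,"wy":0,"wz":0,"fingers":1},{"dx":0.013,"dy":-0.04,"dz":-0.004,"wx":0,"wy":0,"wz":0,"fingers":1},{"dx":0.013,"dy":-0.04,"dz":-0.004,"wx":0,"wy":0,"wz":0,"fingers":1},{"dx":0.005,"dy":-0.01,"dz":-0.002,"wx":-0.66,"wy":0.93,"wz":-0.45,"fingers":1},{"dx":0.005,"dy":-0.01,"dz":-0.002,"wx":-0.66,"wy":0.93,"wz":-0.45,"fingers":1}]'

```text
clock: 9.5
eef_pos: [535.9, -96.9, 266.0]
tool_rot: [2.213, -0.118, -0.899]
force: [-0.8, -0.9, -1.2]
width: -0.0
```

```bash
python3 -c "
from aim import *
aim([555,-95,250])"
```

```text
9.5 [-0.4   1.13 -0.26  2.39  1.61  1.95  0.58] [535.9 -96.9 266. ] [-0.8 -0.9 -1.2]
[[0.618, -0.527, -0.583], [-0.777, -0.3, -0.553], [0.117, 0.795, -0.595]]
0 d [ 0.0014 -0.0039 -0.0004] w [-0.659  0.933 -0.452]
1 d [ 0.0016 -0.0038 -0.0005] w [-0.659  0.933 -0.452]
2 d [ 0.0019 -0.0037 -0.0006] w [-0.659  0.933 -0.452]
3 d [ 0.0021 -0.0035 -0.0007] w [-0.659  0.933 -0.452]
4 d [ 0.0023 -0.0034 -0.0007] w [-0.659  0.933 -0.452]
5 d [ 0.0026 -0.0032 -0.0007] w [-0.659  0.933 -0.452]
6 d [ 0.0028 -0.003  -0.0007] w [-0.659  0.933 -0.452]
7 d [ 0.003  -0.0029 -0.0006] w [-0.659  0.933 -0.452]
```

Emit:
servo_tool --rows '[{"dx":0.001,"dy":-0.004,"dz":0,"wx":-0.66,"wy":0.93,"wz":-0.45,"fingers":1},{"dx":0.002,"dy":-0.004,"dz":0,"wx":-0.66,"wy":0.93,"wz":-0.45,"fingers":1},{"dx":0.002,"dy":-0.004,"dz":-0.001,"wx":-0.66,"wy":0.93,"wz":-0.45,"fingers":1},{"dx":0.002,"dy":-0.0035,"dz":-0.001,"wx":-0.66,"wy":0.93,"wz":-0.45,"fingers":1}]'

```text
clock: 10.0
eef_pos: [603.5, -71.7, 229.5]
tool_rot: [1.882, -0.158, -0.512]
force: [-0.8, 0.4, 0.1]
width: 0.1
```

```bash
python3 -c "
from aim import *
aim([555,-95,250])"
```

```text
10.0 [-0.47  1.31  0.1   2.46  2.03  1.98  0.64] [603.5 -71.7 229.5] [-0.8  0.4  0.1]
[[0.861, -0.281, -0.424], [-0.484, -0.193, -0.854], [0.158, 0.94, -0.302]]
0 d [-0.0073  0.01    0.0091] w [-0.511  0.83  -0.431]
1 d [-0.0085  0.0091  0.009 ] w [-0.511  0.83  -0.431]
2 d [-0.0096  0.0082  0.0086] w [-0.511  0.83  -0.431]
3 d [-0.0107  0.0073  0.0082] w [-0.511  0.83  -0.431]
4 d [-0.0117  0.0064  0.0076] w [-0.511  0.83  -0.431]
```

```bash
cat >> kin.py <<'E'
D=[([1.0601751 ,  0.629354  ,  0.03844548,  1.51839863, -0.02698895,0.99629959, -0.02001511],[ 279.436, -586.156,  230.374]),
([0.29230047,  0.19987426, -0.16391101,  1.89433027,  0.03543232, 1.04917935, -1.00405733],[430.693, -96.252, 343.71]),
([-0.10059491,0.244502,-0.1688463,1.98243034,0.60482023,1.15334344,-1.71304662],[429.665,-101.375,343.907]),
([-0.52,0.68,-0.07,2.08,0.97,1.62,-2.4],[429.9,-100.9,343.5]),([-0.17,0.75,-0.59,2.07,1.02,1.91,0.58],[429.6,-101.3,343.4]),
([-0.4,0.95,-0.48,2.45,1.24,1.94,0.47],[442.8,-98.,328.7]),([-0.4,1.13,-0.26,2.39,1.61,1.95,0.58],[535.9,-96.9,266.]),([-0.47,1.31,0.1,2.46,2.03,1.98,0.64],[603.5,-71.7,229.5])]
def fk(q,g):
    A=chain(q,-1,-1,-1)
    return np.array([0,0,g[0]])+A[2].apply([g[1],0,g[2]])+A[4].apply([g[3],0,g[4]])+A[6].apply([0,0,g[5]])+A[5].apply([g[6],0,0]), A[6]
E
python3 - <<'E'
from kin import *
g=least_squares(lambda g:np.concatenate([fk(q,g)[0]-p for q,p in D]),[300,0,400,0,400,200,0]); print(g.x.round(1)); print(np.round(g.fun.reshape(-1,3),1))
E
python3 - <<'E'
from cell import ctrl
import cv2
for n in ["wrist","scene"]:
    cv2.imwrite(f"pics/{n}1.png",ctrl.get_image(n)[:,:,::-1])
E
```

```text
[355.9 -14.5 580.7  46.6 421.8 337.1   4.8]
[[27.1  9.9 -2.6]
 [ 1.9 27.3 -3.2]
 [-3.6  6.9  1.4]
 [-4.6 -0.3  7.2]
 [-0.   6.  -0.8]
 [-7.8 -3.1  0.8]
 [ 3.2  4.1 -3.5]
 [ 6.4 -4.6  0.7]]
```

View pics/wrist1.png

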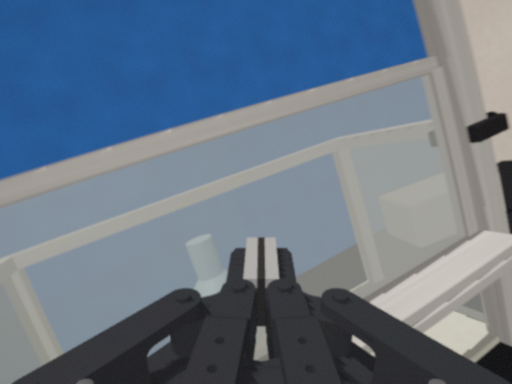

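View pics/scene1.png

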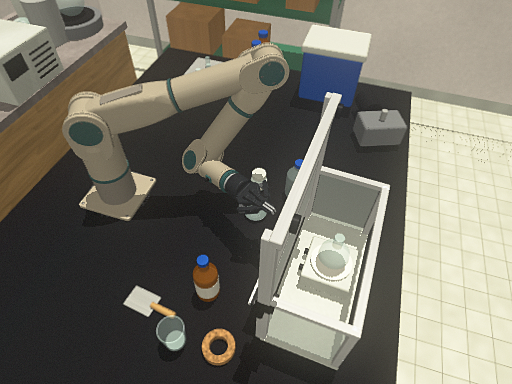

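```bash
cat >> kin.py <<'E'
def fk2(q,g):
    A=chain(q,-1,-1,-1)
    return np.array([0,0,g[0]])+A[0].apply([0,g[7],0])+A[2].apply([g[1],g[8],g[2]])+A[4].apply([g[3],g[9],g[4]])+A[6].apply([0,0,g[5]])+A[5].apply([g[6],0,0]), A
E
python3 - <<'E'
from kin import *
from cell import ctrl
s=ctrl.read_state(); print(s['qpos'])
D=D[:-1]+[(s['qpos'],s['eef_pos'])]
W=np.array([3,3,3,1,1,1,1,3])
g=least_squares(lambda g:np.concatenate([w*(fk2(q,g)[0]-p) for w,(q,p) in zip(W,D)]+[0.01*(g-[350,0,500,0,400,250,0,0,0,0])]),[300,0,400,0,400,200,0,0,0,0]); print(g.x.round(1)); print(np.round(g.fun[:24].reshape(-1,3)/W[:,None],1))
np.save('g.npy',g.x)
E
```

```text
[-0.47444649  1.31258307  0.10049176  2.46462245  2.03040332  1.97992449
  0.64319036]
[ 3.369e+02  2.000e-01  5.591e+02  3.000e-01  3.829e+02  3.499e+02
  6.000e-01 -1.260e+01 -1.510e+01 -3.000e-01]
[[ 0.1 -0.2 -0.1]
 [ 0.   0.   0.1]
 [ 0.  -0.2  0.1]
 [-2.6 -0.2  2.5]
 [-2.2 -2.8  0.5]
 [-1.1  0.3 -1.5]
 [ 1.5  4.6 -4.1]
 [-0.  -0.2  0.2]]
```

```bash
cat >> kin.py <<'E'
G=np.load('g.npy')
LO=np.array([-3.06,-.37,-1.25,.18,-1.1,.23,-2.94]);HI=np.array([3.06,2.12,1.32,2.47,4.24,1.98,2.94])
TL=np.array([[0,0,-1.],[0,1,0],[1,0,0]]) # link7<-tool
def F(yaw,pitch,roll=0):
    return Ro.from_euler('z',yaw)*Ro.from_euler('y',-pitch)*Ro.from_matrix([[1,0,0],[0,0,-1.],[0,1,0]])*Ro.from_euler('x',roll)
def ik(p,Rt,q0,m=.06):
    L=Rt*Ro.from_matrix(TL).inv()
    def f(q):
        x,A=fk2(q,G); return np.r_[(x-p)/10,(A[6].inv()*L).as_rotvec()*20,.02*(q-q0)]
    r=least_squares(f,np.clip(q0,LO+m+.001,HI-m-.001),bounds=(LO+m,HI-m)); return r.x,np.abs(r.fun[:6]).max()
E
python3 - <<'E'
from kin import *
q0=np.array([-.47,1.31,.1,2.4,2.03,1.9,.64])
for yd in(0,-15,-25,-35,-45,-60):
  for pd in (-15,0,10):
    o=[]
    for z in(100,160,230):
        best=None
        for q5,q3,q7 in((2,0,.6),(3,0,1.5),(1.2,.6,.6),(1.2,-.6,.6)):
            q,e=ik([640,-140,z],F(np.radians(yd),np.radians(pd)),np.array([-.3,1.2,q3,2.3,q5,1.6,q7]))
            if best is None or e<best[1]: best=(q,e)
        o.append((z,round(best[1],2),best[0].round(1).tolist()))
    print(yd,pd,*o,sep='\n   ')
E
```

```text
0
   -15
   (100, np.float64(0.27), [1.1, 1.6, -1.1, 2.4, 3.4, 1.3, 2.9])
   (160, np.float64(1.27), [1.1, 1.5, -1.2, 2.4, 3.2, 1.2, 2.9])
   (230, np.float64(1.7), [1.1, 1.2, -1.2, 2.4, 3.1, 1.0, 2.7])
0
   0
   (100, np.float64(0.0), [0.7, 1.5, -0.4, 2.3, 3.8, 1.9, 2.3])
   (160, np.float64(0.05), [1.1, 1.7, -1.0, 2.4, 3.7, 1.4, 2.9])
   (230, np.float64(1.2), [1.2, 1.6, -1.2, 2.4, 3.6, 1.2, 2.9])
0
   10
   (100, np.float64(0.0), [0.8, 1.6, -0.4, 2.2, 4.0, 1.9, 2.4])
   (160, np.float64(0.0), [0.8, 1.5, -0.5, 2.3, 3.9, 1.9, 2.4])
   (230, np.float64(0.04), [1.1, 1.7, -1.1, 2.4, 3.8, 1.4, 2.9])
-15
   -15
   (100, np.float64(1.38), [0.8, 1.7, -1.1, 2.4, 3.3, 1.9, 2.9])
   (160, np.float64(3.3), [0.8, 1.5, -1.2, 2.4, 3.0, 1.9, 2.8])
   (230, np.float64(3.23), [0.7, 1.1, -1.2, 2.4, 2.6, 1.6, 2.5])
-15
   0
   (100, np.float64(0.0), [-0.5, 1.7, 0.6, 2.4, 2.5, 1.9, 0.5])
   (160, np.float64(1.41), [-0.4, 1.6, 0.6, 2.4, 2.5, 1.9, 0.5])
   (230, np.float64(2.87), [-0.4, 1.4, 0.6, 2.4, 2.5, 1.9, 0.7])
-15
   10
   (100, np.float64(0.0), [-0.5, 1.8, 0.6, 2.3, 2.2, 1.9, 0.4])
   (160, np.fl
[... 1853 characters left out ...]
, 0.4, 2.2, 1.9, 1.5, 1.1])
   (230, np.float64(0.0), [-0.5, 1.2, 0.2, 2.2, 1.9, 1.7, 1.2])
-60
   -15
   (100, np.float64(0.0), [-0.5, 1.2, 0.2, 2.0, 1.7, 1.1, 1.5])
   (160, np.float64(0.0), [-0.2, 1.0, -0.3, 2.1, 1.8, 1.5, 1.7])
   (230, np.float64(0.0), [-0.2, 0.9, -0.3, 2.1, 1.7, 1.5, 1.8])
-60
   0
   (100, np.float64(0.0), [-0.6, 1.3, 0.3, 2.0, 1.6, 1.3, 1.4])
   (160, np.float64(0.0), [-0.6, 1.2, 0.3, 2.0, 1.6, 1.3, 1.5])
   (230, np.float64(0.0), [-0.6, 1.1, 0.3, 2.1, 1.6, 1.3, 1.5])
-60
   10
   (100, np.float64(0.0), [-0.4, 1.4, -0.0, 1.9, 1.7, 1.8, 1.4])
   (160, np.float64(0.0), [-0.6, 1.4, 0.3, 2.0, 1.6, 1.4, 1.4])
   (230, np.float64(0.0), [-0.6, 1.2, 0.4, 2.0, 1.6, 1.4, 1.5])
```

```bash
python3 - <<'E'
from kin import *
q=np.array([-0.474,1.3126,.1005,2.42,2.03,1.92,.643])
for p,y,pt in(([585,-130,229],-50,0),([585,-130,150],-50,0),([585,-130,85],-50,0),([610,-140,85],-40,5),([640,-140,100],-35,5),([640,-140,180],-35,5),([640,-140,230],-35,8)):
    q,e=ik(p,F(np.radians(y),np.radians(pt)),q); print(p,y,pt,e.round(2),q.round(2))
from aim import aim
aim([585,-130,229],np.radians(-50),0)
E
```

```text
[585, -130, 229] -50 0 0.0 [-0.47  1.09  0.04  2.35  1.82  1.61  1.27]
[585, -130, 150] -50 0 0.0 [-0.46  1.27  0.03  2.27  1.81  1.64  1.17]
[585, -130, 85] -50 0 0.0 [-0.46  1.41  0.02  2.19  1.8   1.66  1.12]
[610, -140, 85] -40 5 0.0 [-0.43  1.51  0.13  2.21  1.97  1.79  0.98]
[640, -140, 100] -35 5 0.0 [-0.41  1.49  0.2   2.23  2.1   1.79  0.98]
[640, -140, 180] -35 5 0.0 [-0.42  1.33  0.23  2.34  2.14  1.77  1.01]
[640, -140, 230] -35 8 0.0 [-0.43  1.26  0.26  2.37  2.14  1.78  1.03]
10.1 [-0.47  1.31  0.1   2.46  2.03  1.98  0.64] [602.9 -72.8 229.5] [-1.9 -1.  -0.1]
[[0.859, -0.282, -0.427], [-0.486, -0.191, -0.853], [0.159, 0.94, -0.301]]
0 d [0.0041 0.0052 0.0189] w [-0.799 -0.905 -0.241]
1 d [0.0058 0.0037 0.0188] w [-0.799 -0.905 -0.241]
2 d [0.0075 0.0023 0.0184] w [-0.799 -0.905 -0.241]
3 d [0.0092 0.001  0.0177] w [-0.799 -0.905 -0.241]
```

Emit:
servo_tool --rows '[{"dx":0.004,"dy":0.005,"dz":0.019,"wx":-0.8,"wy":-0.9,"wz":-0.24,"fingers":1},{"dx":0.006,"dy":0.004,"dz":0.019,"wx":-0.8,"wy":-0.9,"wz":-0.24,"fingers":1},{"dx":0.0075,"dy":0.002,"dz":0.018,"wx":-0.8,"wy":-0.9,"wz":-0.24,"fingers":1},{"dx":0.009,"dy":0.001,"dz":0.018,"wx":-0.8,"wy":-0.9,"wz":-0.24,"fingers":1}]'

```text
clock: 10.6
eef_pos: [583.7, -129.5, 229.5]
tool_rot: [1.572, 0.004, -0.875]
force: [0.3, -0.8, 0.3]
width: -0.1
```

```bash
python3 - <<'E'
from kin import *
from aim import *
aim([585,-130,200],np.radians(-50),0)
import json
for n in ("wrist","top","scene"):
    im=ctrl.get_image(n); cv2.imwrite(f"pics/{n}2.png",im[:,:,::-1])
    for l in ("lip","mark"): print(n,l,ctrl.mark_of(l,n)[:2])
    if n=="wrist": w=ctrl.camera_info(n); np.savez("w2.npz",**w)
E
```

```text
10.6 [-0.48  1.09  0.06  2.35  1.82  1.59  1.27] [ 583.7 -129.5  229.5] [ 0.3 -0.8  0.3]
[[0.641, 0.001, -0.768], [-0.767, -0.004, -0.641], [-0.004, 1.0, -0.002]]
0 d [ 0.0018 -0.0394 -0.0008] w [-0.016  0.022  0.037]
wrist lip []
wrist mark [{'point': [333.2, 155.3], 'conf': 0.72}]
top lip [{'point': [285.4, 171.9], 'conf': 0.84}, {'point': [379.6, 241.3], 'conf': 0.63}]
top mark [{'point': [376.0, 152.5], 'conf': 0.42}]
scene lip []
scene mark [{'point': [262.5, 300.1], 'conf': 0.75}, {'point': [257.3, 184.4], 'conf': 0.68}]
```

View pics/wrist2.png

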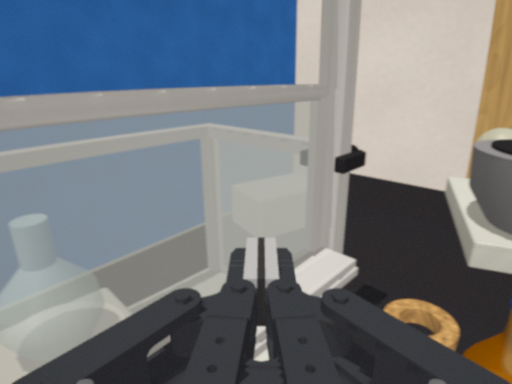

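View pics/top2.png

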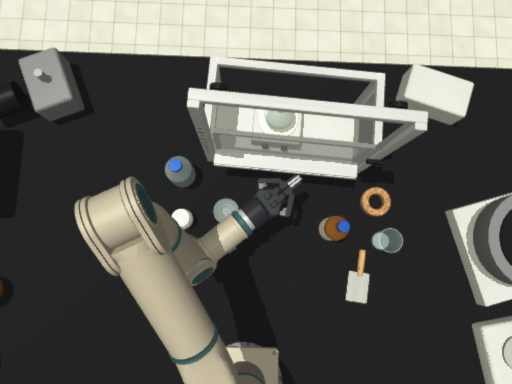

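```bash
python3 - <<'E'
import cv2
a=cv2.imread("pics/wrist2.png")[130:310,270:400]; cv2.imwrite("pics/w2c.png",cv2.resize(a,None,fx=4,fy=3.3*4/4,interpolation=cv2.INTER_CUBIC))
E
```

```text
(no output)
```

View pics/w2c.png

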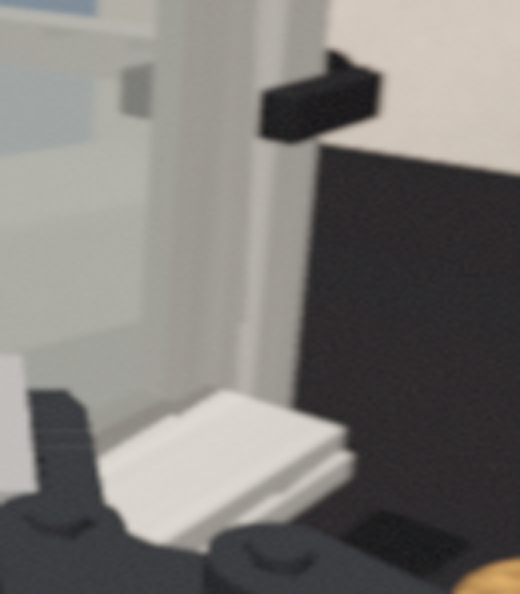

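```bash
cat >> h.py <<'E'
P0=np.array([667.9,-102.4,-.0479])
def inhood(p,X):
    c,s=np.cos(p[2]),np.sin(p[2]); d=np.array(X)-[p[0],p[1],0]; return np.array([c*d[0]+s*d[1],-s*d[0]+c*d[1],d[2]])
def onx(ci,px,hx,p=P0):
    o,v=ray(ci,px); a=inhood(p,o); b=inhood(p,o+v)-a; return a+b*(hx-a[0])/b[0]
def ony(ci,px,hy,p=P0):
    o,v=ray(ci,px); a=inhood(p,o); b=inhood(p,o+v)-a; return a+b*(hy-a[1])/b[1]
E
python3 - <<'E'
from h import *
from cell import ctrl
w=dict(np.load("w2.npz")); T=ctrl.camera_info("top");S=ctrl.camera_info("scene")
c=lambda x,y:(270+x/4,130+y/3.3)
for n,px in(("liptop",c(345,432)),("lipbot",c(350,478)),("mid",c(352,456))):
    print(n,onx(w,px,-48),ony(w,px,-205))
for n,px in(("colL",c(290,119)),("colR",c(380,94)),("colC",c(335,107))):
    print(n,onx(w,px,-14),onx(w,px,-20))
# scene: collar on front/right
for px in ([220+215/6,260+285/6],[220+320/6,260+300/6]): print("scene col",onx(S,px,-14))
print("scene lip",onx(S,[220+175/6,260+255/6],-48))
E
```

```text
liptop [ -48.         -210.78229483  130.38614144] [ -50.6793627  -205.          134.05203988]
lipbot [ -48.         -217.41409344  110.36981216] [ -53.6211308  -205.          118.91542719]
mid [ -48.         -216.85299077  118.85337176] [ -53.37744179 -205.          126.68193103]
colL [ -14.         -228.9916508   221.61732567] [ -20.         -218.04155889  224.83639553]
colR [ -14.         -280.63000442  220.48205363] [ -20.         -267.80926555  223.74224977]
colC [ -14.         -253.50209086  220.90325278] [ -20.         -241.66408566  224.14819059]
scene col [ -14.         -257.19859742  244.87255804]
scene col [ -14.          -34.87891056 -284.53901457]
scene lip [ -48.         -207.77901217  135.30828204]
```

```bash
python3 - <<'E'
from h import *
from cell import ctrl
w=dict(np.load("w2.npz")); T=ctrl.camera_info("top");S=ctrl.camera_info("scene")
c=lambda x,y:np.array((270+x/4-.4,130+y/3.3-.35)); tc=lambda x,y:np.array((x/2.9+160-.33,y/2.9+70-.33))
obs=[(T,(-48,205),-8,tc(157,275)),(T,(-48,-205),-8,tc(569,316)),(w,(-48,-205),8,c(345,432)),(w,(-48,-205),-8,c(352,478)),(S,(-48,-205),0,np.array([220+175/6-.4,260+258/6-.4]))]
def f(p): return np.concatenate([proj(ci,hood(p,[[a[0],a[1],p[3]+dz]]))[0]-px for ci,a,dz,px in obs])
s=least_squares(f,[660,-102,-.05,125],loss='soft_l1',x_scale=[10,10,.05,10]); print(s.x,f(s.x).round(1)); p=s.x
colo=[(w,c(290,119)),(w,c(380,94)),(w,c(335,107))]
for ci,px in colo: print([onx(ci,px,x,p).round(1).tolist() for x in(-14,-20,-30)])
print([onx(S,[220+q[0]/6,260+q[1]/6],-20,p).round(1).tolist() for q in((215,270),(215,300),(225,285))])
np.save("p.npy",p)
E
```

```text
[ 6.67389341e+02 -1.03617537e+02 -6.40287856e-02  1.26532455e+02] [ 0.5  0.  -1.  -0.8  1.6  0.1 -1.6 -0.2 -0.7 -0. ]
[[-14.0, -219.8, 224.3], [-20.0, -209.3, 227.4], [-30.0, -191.8, 232.6]]
[[-14.0, -268.3, 223.7], [-20.0, -256.1, 226.8], [-30.0, -235.6, 232.0]]
[[-14.0, -242.9, 223.8], [-20.0, -231.6, 227.0], [-30.0, -212.7, 232.2]]
[[-20.0, -225.0, 180.1], [-20.0, -222.9, 144.3], [-20.0, -210.3, 131.7]]
```

Emit:
servo_tool --rows '[{"dx":0,"dy":-0.039,"dz":0,"wx":0,"wy":0,"wz":0,"fingers":1},{"dx":0,"dy":-0.039,"dz":0,"wx":0,"wy":0,"wz":0,"fingers":1},{"dx":0,"dy":-0.039,"dz":0,"wx":0,"wy":0,"wz":0,"fingers":1},{"dx":0,"dy":-0.039,"dz":0,"wx":0,"wy":0,"wz":0,"fingers":1},{"dx":0,"dy":-0.03,"dz":0,"wx":0,"wy":0,"wz":0,"fingers":1}]'

```text
clock: 11.68
eef_pos: [584.2, -128.5, 87.9]
tool_rot: [1.572, 0.002, -0.869]
force: [-0.1, -1.1, -0.4]
width: -0.3
```

```bash
python3 - <<'E'
from kin import *
from aim import *
aim([585,-130,86],np.radians(-36),np.radians(4))
aim([632,-135,86],np.radians(-36),np.radians(4))
for n in ("wrist","scene"):
    im=ctrl.get_image(n); cv2.imwrite(f"pics/{n}3.png",im[:,:,::-1])
E
```

```text
11.675 [-0.47  1.4   0.04  2.2   1.8   1.64  1.11] [ 584.2 -128.5   87.9] [-0.1 -1.1 -0.4]
[[0.645, 0.001, -0.764], [-0.764, -0.002, -0.645], [-0.002, 1.0, -0.001]]
0 d [ 0.0007 -0.0008  0.0001] w [0.023 0.766 0.228]
1 d [ 0.0007 -0.0008  0.0002] w [0.023 0.766 0.228]
2 d [ 0.0007 -0.0009  0.0003] w [0.023 0.766 0.228]
11.675 [-0.47  1.4   0.04  2.2   1.8   1.64  1.11] [ 584.2 -128.5   87.9] [-0.1 -1.1 -0.4]
[[0.645, 0.001, -0.764], [-0.764, -0.002, -0.645], [-0.002, 1.0, -0.001]]
0 d [ 0.0159 -0.0008 -0.0144] w [0.023 0.766 0.228]
1 d [ 0.017  -0.0012 -0.0131] w [0.023 0.766 0.228]
2 d [ 0.0179 -0.0017 -0.0116] w [0.023 0.766 0.228]
```

View pics/wrist3.png

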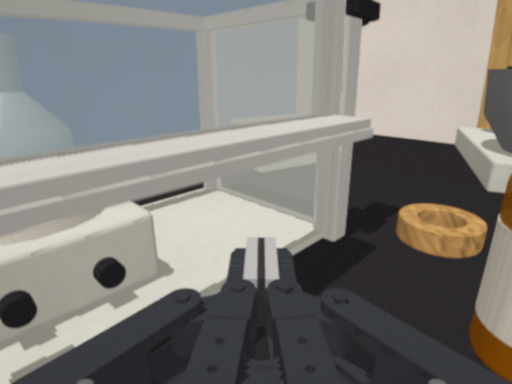

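View pics/scene3.png

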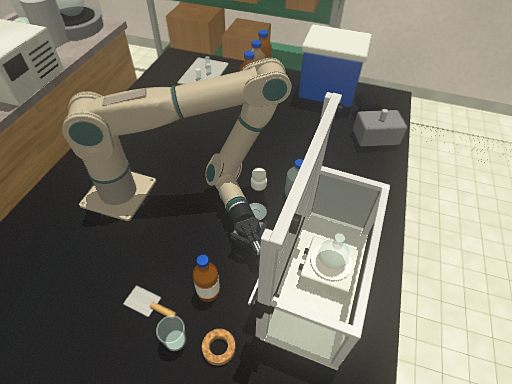

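Emit:
servo_tool --rows '[{"dx":0.016,"dy":-0.001,"dz":-0.0145,"wx":0,"wy":0.77,"wz":0.23,"fingers":1},{"dx":0.017,"dy":-0.001,"dz":-0.013,"wx":0,"wy":0.77,"wz":0.23,"fingers":1},{"dx":0.018,"dy":-0.002,"dz":-0.0115,"wx":0,"wy":0.77,"wz":0.23,"fingers":1}]'

```text
clock: 12.15
eef_pos: [632.9, -134.8, 88.6]
tool_rot: [1.564, -0.072, -0.624]
force: [0.0, -0.4, -0.8]
width: -0.1
```

```bash
python3 - <<'E'
from kin import *
from aim import *
p=np.load("p.npy")
s=ctrl.read_state(); print("TCP in hood",inhood(p,s['eef_pos']),s['tool_rot'])
aim(s['eef_pos']+[4,0,15],np.radians(-36),np.radians(4))
for n in ("wrist","scene"):
    im=ctrl.get_image(n); cv2.imwrite(f"pics/{n}4.png",im[:,:,::-1])
E
```

```text
TCP in hood [-32.43672308 -33.34285374  88.58624254] [ 1.56429424 -0.07157728 -0.6242484 ]
12.15 [-0.44  1.5   0.19  2.22  2.07  1.77  0.97] [ 632.9 -134.8   88.6] [ 0.  -0.4 -0.8]
[[0.809, -0.054, -0.585], [-0.583, 0.047, -0.811], [0.072, 0.997, 0.006]]
0 d [ 0.0057  0.0197 -0.003 ] w [ 0.059 -0.039 -0.017]
```

View pics/wrist4.png

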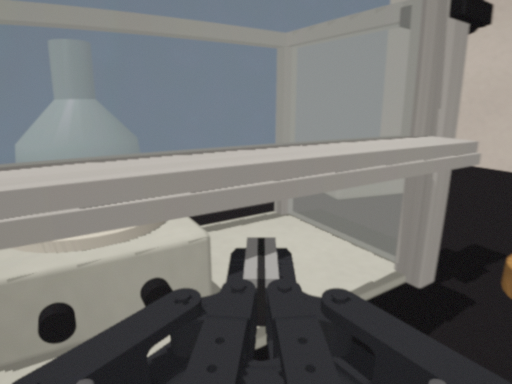

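Emit:
servo_tool --rows '[{"dx":0.006,"dy":0.006,"dz":-0.003,"wx":0,"wy":0,"wz":0,"fingers":1},{"dx":0,"dy":0.007,"dz":0,"wx":0,"wy":0,"wz":0,"fingers":1},{"dx":0,"dy":0.007,"dz":0,"wx":0,"wy":0,"wz":0,"fingers":1}]'

```text
clock: 12.62
eef_pos: [636.7, -134.7, 103.8]
tool_rot: [1.566, -0.071, -0.628]
force: [-0.0, 0.1, -0.2]
width: 0.3
```

Emit:
servo_tool --rows '[{"dx":0,"dy":0.006,"dz":0,"wx":0,"wy":0,"wz":0,"fingers":1},{"dx":0,"dy":0.006,"dz":0,"wx":0,"wy":0,"wz":0,"fingers":1}]'

```text
clock: 12.88
eef_pos: [636.2, -134.6, 110.5]
tool_rot: [1.565, -0.066, -0.628]
force: [5.0, -3.3, -6.5]
width: -0.0
```

```bash
python3 - <<'E'
from kin import *
from aim import *
p=np.load("p.npy")
s=ctrl.read_state(); print("TCP in hood",inhood(p,s['eef_pos']),s['tool_rot'],s['force'])
aim(s['eef_pos']+[0,0,15],np.radians(-36),np.radians(4))
im=ctrl.get_image("wrist"); cv2.imwrite(f"pics/wrist5.png",im[:,:,::-1])
E
```

```text
TCP in hood [-29.19325928 -32.89352715 110.54108554] [ 1.56530541 -0.06634647 -0.62752995] [ 4.95669886 -3.34976021 -6.54547073]
12.875 [-0.44  1.45  0.2   2.25  2.08  1.75  0.99] [ 636.2 -134.6  110.5] [ 5.  -3.3 -6.5]
[[0.808, -0.05, -0.587], [-0.586, 0.043, -0.809], [0.066, 0.998, 0.005]]
0 d [0.0013 0.02   0.0001] w [ 0.052 -0.008  0.033]
```

View pics/wrist5.png

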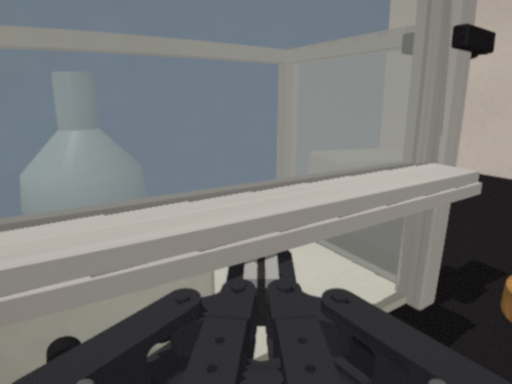

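Emit:
servo_tool --rows '[{"dx":0.0005,"dy":0.008,"dz":0,"wx":0,"wy":0,"wz":0,"fingers":1},{"dx":0.0005,"dy":0.008,"dz":0,"wx":0,"wy":0,"wz":0,"fingers":1},{"dx":0.0005,"dy":0.008,"dz":0,"wx":0,"wy":0,"wz":0,"fingers":1},{"dx":0.0005,"dy":0.008,"dz":0,"wx":0,"wy":0,"wz":0,"fingers":1},{"dx":0.0005,"dy":0.008,"dz":0,"wx":0,"wy":0,"wz":0,"fingers":1}]'

```text
clock: 13.55
eef_pos: [636.1, -134.6, 142.2]
tool_rot: [1.565, -0.07, -0.628]
force: [5.1, -3.2, -7.6]
width: 0.0
```

Emit:
servo_tool --rows '[{"dx":0.0005,"dy":0.008,"dz":0,"wx":0,"wy":0,"wz":0,"fingers":1},{"dx":0.0005,"dy":0.008,"dz":0,"wx":0,"wy":0,"wz":0,"fingers":1},{"dx":0.0005,"dy":0.008,"dz":0,"wx":0,"wy":0,"wz":0,"fingers":1},{"dx":0.0005,"dy":0.008,"dz":0,"wx":0,"wy":0,"wz":0,"fingers":1},{"dx":0.0005,"dy":0.008,"dz":0,"wx":0,"wy":0,"wz":0,"fingers":1}]'

```text
clock: 14.18
eef_pos: [635.9, -134.4, 172.2]
tool_rot: [1.564, -0.07, -0.628]
force: [4.1, -2.6, -6.7]
width: 0.2
```

```bash
python3 - <<'E'
from kin import *
from aim import *
p=np.load("p.npy")
s=ctrl.read_state(); print("TCP in hood",inhood(p,s['eef_pos']),s['tool_rot'],s['force'])
aim(s['eef_pos']+[0,0,15],np.radians(-36),np.radians(4))
for n in ("wrist","top","scene"):
  im=ctrl.get_image(n); cv2.imwrite(f"pics/{n}6.png",im[:,:,::-1])
np.savez("w6.npz",**ctrl.camera_info("wrist"))
a=cv2.imread("pics/wrist6.png")[0:260,300:512]; cv2.imwrite("pics/w6c.png",cv2.resize(a,None,fx=2.3,fy=2.3,interpolation=cv2.INTER_CUBIC))
E
```

```text
TCP in hood [-29.42860823 -32.76194661 172.15430032] [ 1.56440142 -0.06990008 -0.62791354] [ 4.0853299  -2.56615223 -6.69774375]
14.175 [-0.45  1.33  0.22  2.33  2.11  1.73  1.02] [ 635.9 -134.4  172.2] [ 4.1 -2.6 -6.7]
[[0.807, -0.053, -0.588], [-0.586, 0.046, -0.809], [0.07, 0.998, 0.006]]
0 d [0.0014 0.02   0.0001] w [ 0.061 -0.004 -0.001]
```

View pics/wrist6.png

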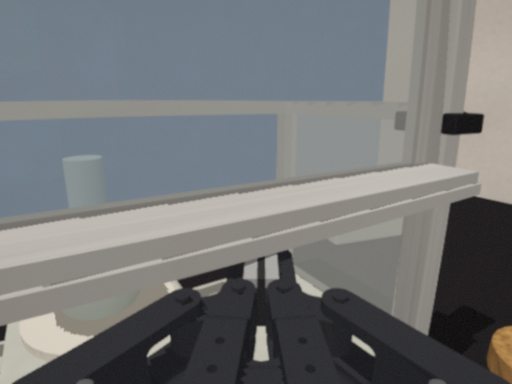

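View pics/w6c.png

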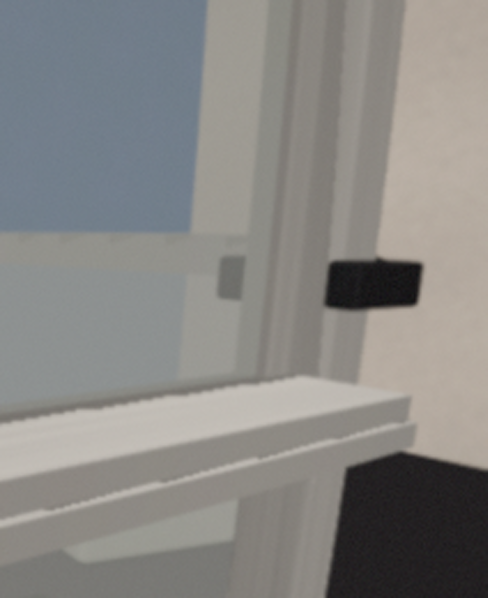

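```bash
python3 - <<'E'
from h import *
from cell import ctrl
w2=dict(np.load("w2.npz"));w=dict(np.load("w6.npz")); p=np.load("p.npy")
c=lambda x,y:np.array((300+x/2.3-.3,y/2.3-.3)); c2=lambda x,y:np.array((270+x/4-.4,130+y/3.3-.35))
for px in (c(411,398),c(413,446),c(412,421)): print("lip",onx(w,px,-48,p).round(1),ony(w,px,-205,p).round(1))
# triangulate collar features from w2,w6: right edge mid, near edge mid
def tri(a,b):
    (o1,v1),(o2,v2)=a,b
    A=np.c_[v1,-v2]; t=np.linalg.lstsq(A,o2-o1,rcond=None)[0]; x=o1+v1*t[0];y=o2+v2*t[1]; return (x+y)/2,np.linalg.norm(x-y)
for n,a,b in(("right",c2(380,94),c(420,283)),("left",c2(290,119),c(357,285)),("righttop",c2(381,72),c(421,262)),("rightbot",c2(378,117),c(419,304)),("leftbot",c2(290,142),c(357,308)),("lefttop",c2(290,97),c(357,263))):
    X,e=tri(ray(w2,a),ray(w,b)); print(n,inhood(p,X).round(1),e.round(1))
for px in (c(388,284),): print([onx(w,px,x,p).round(1).tolist() for x in(-14,-23)])
E
```

```text
lip [ -48.  -203.5  197.7] [ -47.4 -205.   197.4]
lip [ -48.  -210.6  181.4] [ -50.3 -205.   182.7]
lip [ -48.  -206.9  190. ] [ -48.8 -205.   190.4]
right [ -29.3 -238.6  231.2] 1.4
left [ -28.7 -196.3  231.2] 2.3
righttop [ -29.1 -238.1  238.2] 1.2
rightbot [ -30.4 -237.2  224.2] 1.9
leftbot [ -28.8 -197.5  224.1] 2.8
lefttop [ -28.7 -195.   237.8] 1.9
[[-14.0, -249.8, 229.5], [-23.0, -230.9, 230.3]]
```

Emit:
servo_tool --rows '[{"dx":0.0005,"dy":0.008,"dz":0,"wx":0,"wy":0,"wz":0,"fingers":1},{"dx":0.0005,"dy":0.008,"dz":0,"wx":0,"wy":0,"wz":0,"fingers":1},{"dx":0.0005,"dy":0.008,"dz":0,"wx":0,"wy":0,"wz":0,"fingers":1},{"dx":0.0005,"dy":0.008,"dz":0,"wx":0,"wy":0,"wz":0,"fingers":1},{"dx":0.0005,"dy":0.008,"dz":0,"wx":0,"wy":0,"wz":0,"fingers":1}]'

```text
clock: 14.95
eef_pos: [635.7, -134.3, 201.8]
tool_rot: [1.564, -0.069, -0.628]
force: [5.0, -3.4, -5.9]
width: -0.3
```

```bash
python3 - <<'E'
from kin import *
from aim import *
p=np.load("p.npy")
s=ctrl.read_state(); print("TCP in hood",inhood(p,s['eef_pos']),s['tool_rot'],s['force'])
for n in ("wrist",):
  im=ctrl.get_image(n); cv2.imwrite(f"pics/{n}7.png",im[:,:,::-1])
np.savez("w7.npz",**ctrl.camera_info("wrist"))
a=cv2.imread("pics/wrist7.png")[90:230,400:512]; cv2.imwrite("pics/w7c.png",cv2.resize(a,None,fx=4,fy=4,interpolation=cv2.INTER_CUBIC))
E
```

```text
TCP in hood [-29.64514933 -32.67568004 201.84420324] [ 1.5641271  -0.06921985 -0.62835544] [ 4.96932517 -3.43777689 -5.93377647]
```

View pics/w7c.png

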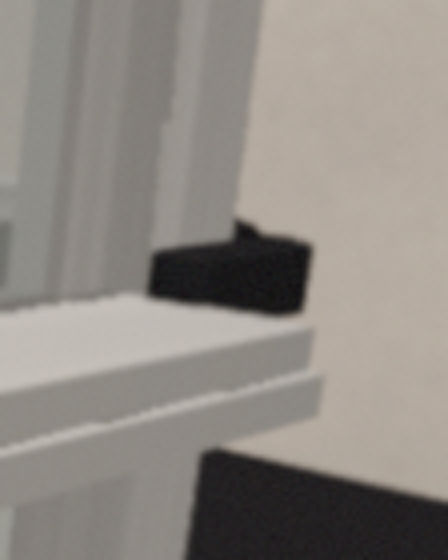

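```bash
python3 - <<'E'
from h import *
ws={k:dict(np.load(f"w{k}.npz")) for k in(2,6,7)}; p=np.load("p.npy")
c7=lambda x,y:np.array((400+x/4-.4,90+y/4-.4));c=lambda x,y:np.array((300+x/2.3-.3,y/2.3-.3)); c2=lambda x,y:np.array((270+x/4-.4,130+y/3.3-.35))
for px in (c7(315,328),c7(319,412),c7(318,371)): print("lip",onx(ws[7],px,-48,p).round(1),ony(ws[7],px,-205,p).round(1))
obs=[(2,c2(380,94)),(6,c(420,283)),(7,c7(308,278))]
for sub in(obs,obs[1:],[obs[0],obs[2]],obs[:2]):
    r=least_squares(lambda X:np.concatenate([proj(ws[k],X)[0]-q for k,q in sub]),[640,-350,230]); print(inhood(p,r.x).round(1),r.fun.round(1))
print(onx(ws[7],c7(308,278),-23,p),onx(ws[7],c7(308,278),-29,p))
E
```

```text
lip [ -48.  -203.5  228.1] [ -47.4 -205.   227.8]
lip [ -48.  -210.8  211.7] [ -50.4 -205.   213. ]
lip [ -48.  -207.5  219.8] [ -49.1 -205.   220.3]
[ -29.8 -238.7  231.3] [ 1.1  0.1 -0.4 -0.4 -0.5  0.3]
[ -27.8 -243.9  230.8] [ 0.  0. -0. -0.]
[ -32.7 -231.8  232.8] [ 0.7  0.4 -0.5 -0.3]
[ -29.7 -238.4  231.2] [ 0.9  0.3 -0.6 -0.2]
[ -23.         -254.86699287  229.22316874] [ -29.         -241.1432377   231.20960972]
```

Emit:
servo_tool --rows '[{"dx":0.0003,"dy":0.005,"dz":0,"wx":0,"wy":0,"wz":0,"fingers":1},{"dx":0.0003,"dy":0.005,"dz":0,"wx":0,"wy":0,"wz":0,"fingers":1},{"dx":0.0003,"dy":0.0045,"dz":0,"wx":0,"wy":0,"wz":0,"fingers":1},{"dx":0,"dy":0,"dz":0,"wx":0,"wy":0,"wz":0,"fingers":1},{"dx":0,"dy":0,"dz":0,"wx":0,"wy":0,"wz":0,"fingers":1}]'

```text
clock: 15.62
eef_pos: [635.6, -134.2, 213.3]
tool_rot: [1.564, -0.071, -0.628]
force: [2.7, -2.1, -3.8]
width: 0.1
```

```bash
python3 - <<'E'
from kin import *
from aim import *
p=np.load("p.npy")
s=ctrl.read_state(); print("TCP in hood",inhood(p,s['eef_pos']),s['tool_rot'],s['force'])
for n in ("wrist","top","scene"):
  im=ctrl.get_image(n); cv2.imwrite(f"pics/{n}8.png",im[:,:,::-1])
np.savez("w8.npz",**ctrl.camera_info("wrist"))
a=cv2.imread("pics/wrist8.png")[90:230,400:512]; cv2.imwrite("pics/w8c.png",cv2.resize(a,None,fx=4,fy=4,interpolation=cv2.INTER_CUBIC))
a=cv2.imread("pics/scene8.png")[240:340,220:320]; cv2.imwrite("pics/s8c.png",cv2.resize(a,None,fx=5,fy=5,interpolation=cv2.INTER_CUBIC))
E
```

```text
TCP in hood [-29.74026572 -32.51822119 213.32502238] [ 1.56387179 -0.07131307 -0.62826245] [ 2.74167195 -2.12942608 -3.81169531]
```

View pics/w8c.png

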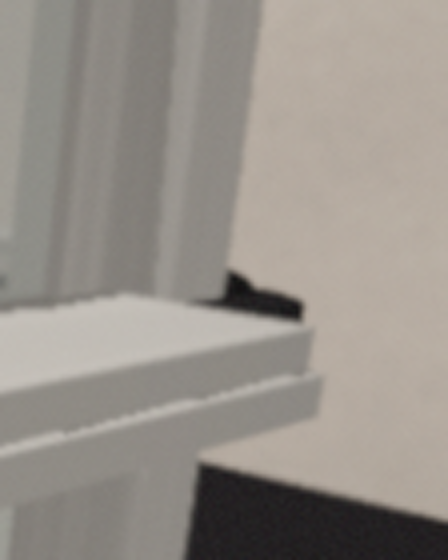

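View pics/s8c.png

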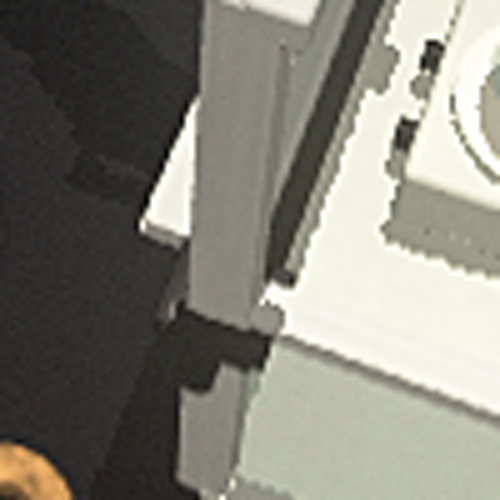

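```bash
python3 - <<'E'
from h import *
from cell import ctrl
S=ctrl.camera_info("scene");w=dict(np.load("w8.npz")); p=np.load("p.npy")
c8=lambda x,y:np.array((400+x/4-.4,90+y/4-.4))
for px in (c8(314,328),c8(320,412)): print("lip",onx(w,px,-48,p).round(1),ony(w,px,-205,p).round(1))
print("collar top right", onx(w,c8(301,305),-29,p))
s=lambda X:((proj(S,hood(p,X))-[220,240])*5).round(0).tolist()
for z in(215,223,231,239): print(z,"lip tip",s([[-48,-205,z]]),"collar c",s([[-29,-245,z],[-29,-205,z],[30,-245,z],[2,-225,z]]))
# wrist silhouettes
print([ (ctrl.silhouettes("mark","scene") or [{}])[0].get('extent')])
print(ctrl.mark_of("lip","top")[:2],ctrl.mark_of("mark","top")[:2],ctrl.mark_of("mark","scene")[:2],ctrl.mark_of("lip","scene")[:1])
T=ctrl.camera_info("top")
print(proj(T,hood(p,[[-48,0,231],[2,-225,231]])),proj(S,hood(p,[[2,-225,231]])))
E
```

```text
lip [ -48.  -203.1  238.4] [ -47.2 -205.   238.1]
lip [ -48.  -211.2  221.9] [ -50.6 -205.   223.4]
collar top right [ -29.         -239.89483325  236.06253825]
215 lip tip [[141.0, 238.0]] collar c [[147.0, 326.0], [178.0, 251.0], [267.0, 372.0], [225.0, 312.0]]
223 lip tip [[142.0, 230.0]] collar c [[147.0, 319.0], [179.0, 244.0], [268.0, 366.0], [225.0, 305.0]]
231 lip tip [[142.0, 223.0]] collar c [[147.0, 312.0], [179.0, 237.0], [269.0, 359.0], [226.0, 298.0]]
239 lip tip [[142.0, 215.0]] collar c [[148.0, 305.0], [179.0, 229.0], [270.0, 352.0], [227.0, 290.0]]
[[294.4, 176.1, 16.9, 36.8]]
[{'point': [290.0, 165.2], 'conf': 0.75}, {'point': [184.1, 175.9], 'conf': 0.35}] [{'point': [374.5, 151.9], 'conf': 0.66}] [{'point': [262.3, 298.1], 'conf': 0.8}] [{'point': [274.4, 220.7], 'conf': 0.55}]
[[289.43004885 163.10436358]
 [375.58538748 152.67790644]] [[265.19617649 299.51821639]]
```

Emit:
servo_tool --rows '[{"dx":-0.0005,"dy":-0.007,"dz":0,"wx":0,"wy":0,"wz":0,"fingers":1},{"dx":-0.001,"dy":-0.016,"dz":0,"wx":0,"wy":0,"wz":0,"fingers":1},{"dx":-0.001,"dy":-0.02,"dz":0,"wx":0,"wy":0,"wz":0,"fingers":1},{"dx":-0.0015,"dy":-0.02,"dz":0,"wx":0,"wy":0,"wz":0,"fingers":1},{"dx":-0.0015,"dy":-0.02,"dz":0,"wx":0,"wy":0,"wz":0,"fingers":1}]'

```text
clock: 16.65
eef_pos: [635.8, -134.3, 149.0]
tool_rot: [1.564, -0.07, -0.627]
force: [0.0, -0.4, -0.7]
width: 0.2
```

```bash
python3 - <<'E'
from kin import *
from aim import *
p=np.load("p.npy")
s=ctrl.read_state(); print("TCP in hood",inhood(p,s['eef_pos']),s['tool_rot'],s['force'])
aim([585,-125,150],np.radians(-50),0)
im=ctrl.get_image("wrist"); cv2.imwrite(f"pics/wrist9.png",im[:,:,::-1])
np.savez("w9.npz",**ctrl.camera_info("wrist"))
a=cv2.imread("pics/wrist9.png")[0:230,350:512]; cv2.imwrite("pics/w9c.png",cv2.resize(a,None,fx=2.5,fy=2.5,interpolation=cv2.INTER_CUBIC))
E
```

```text
TCP in hood [-29.59497335 -32.63582116 149.04924608] [ 1.5639005  -0.07013669 -0.62731938] [ 0.01751545 -0.41301603 -0.69434465]
16.65 [-0.44  1.38  0.21  2.31  2.1   1.74  1.01] [ 635.8 -134.3  149. ] [ 0.  -0.4 -0.7]
[[0.808, -0.053, -0.587], [-0.586, 0.047, -0.809], [0.07, 0.998, 0.007]]
0 d [-0.0206  0.0018  0.0099] w [-0.006 -0.78  -0.225]
1 d [-0.0198  0.0013  0.0116] w [-0.006 -0.78  -0.225]
2 d [-0.0188  0.0009  0.0131] w [-0.006 -0.78  -0.225]
```

View pics/w9c.png

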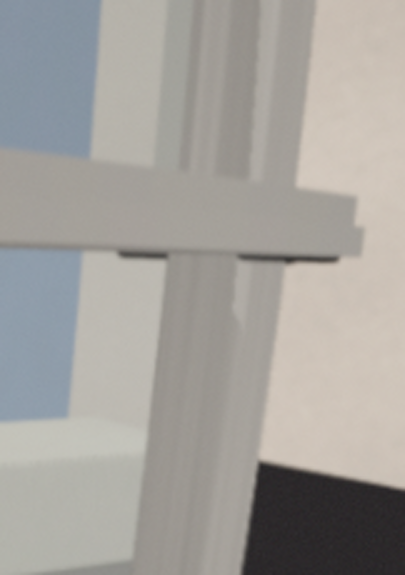

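Emit:
servo_tool --rows '[{"dx":-0.027,"dy":0.002,"dz":0.013,"wx":0,"wy":0,"wz":0,"fingers":1},{"dx":-0.017,"dy":0.001,"dz":0.009,"wx":0,"wy":-0.78,"wz":-0.22,"fingers":1},{"dx":-0.012,"dy":0.001,"dz":0.009,"wx":0,"wy":-0.78,"wz":-0.22,"fingers":1},{"dx":0,"dy":0,"dz":0,"wx":0,"wy":-0.78,"wz":-0.22,"fingers":1},{"dx":0,"dy":0,"dz":0,"wx":0,"wy":0,"wz":0,"fingers":1}]'

```text
clock: 17.32
eef_pos: [589.1, -126.4, 151.4]
tool_rot: [1.577, -0.002, -0.871]
force: [-0.1, 0.3, 0.3]
width: 0.1
```

```bash
python3 - <<'E'
from kin import *
from aim import *
p=np.load("p.npy")
s=ctrl.read_state(); print("TCP in hood",inhood(p,s['eef_pos']),s['qd'].round(3),s['force'],s['qpos'].round(2))
for n in ("wrist","top"):
  im=ctrl.get_image(n); cv2.imwrite(f"pics/{n}10.png",im[:,:,::-1])
T=ctrl.camera_info("top")
for n in ["bottle","dish","beaker","jar","flaskbottle","corkring"]:
    r=ctrl.mark_of(n,"top"); print(n,[np.round(onz(T,q['point'],0)).tolist() for q in r[:1]])
np.savez("w10.npz",**ctrl.camera_info("wrist"))
E
```

```text
TCP in hood [-76.63282018 -27.76174885 151.39611008] [ 0.012  0.032  0.02   0.043  0.017  0.015 -0.033] [-0.12500971  0.33468106  0.28644563] [-0.5   1.27  0.08  2.27  1.8   1.59  1.16]
bottle [[473.0, 194.0, 0.0]]
dish [[521.0, 71.0, 0.0]]
beaker [[433.0, -420.0, 0.0]]
jar [[713.0, -403.0, 0.0]]
flaskbottle [[617.0, 218.0, 0.0]]
corkring [[547.0, -387.0, 0.0]]
```

View pics/wrist10.png

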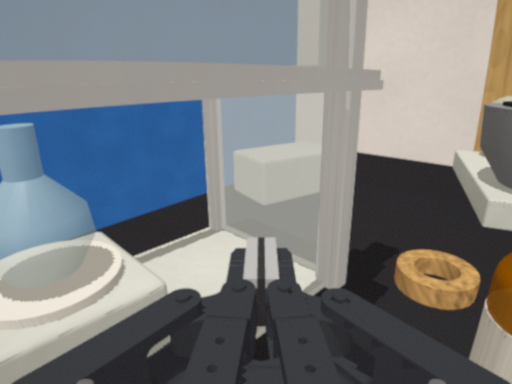

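View pics/top10.png

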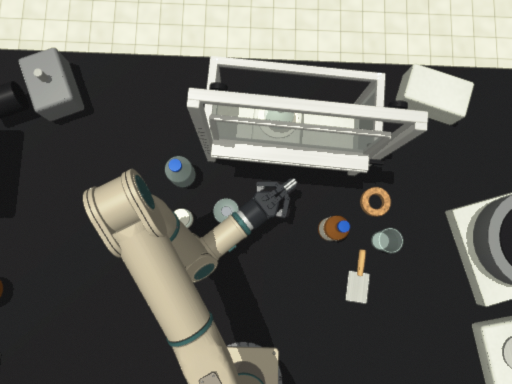

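Emit:
servo_tool --rows '[{"dx":0,"dy":0,"dz":0,"wx":0,"wy":0,"wz":0,"fingers":1},{"dx":0,"dy":0,"dz":0,"wx":0,"wy":0,"wz":0,"fingers":1}]'

```text
clock: 17.98
eef_pos: [588.1, -127.6, 150.8]
tool_rot: [1.573, -0.001, -0.873]
force: [0.6, 0.5, -0.2]
width: 0.4
```

```bash
python3 - <<'E'
from cell import ctrl
s=ctrl.read_state(); print(s['clock'],s['force'],abs(s['qd']).max()); print(ctrl.finish_job())
E
```

```text
17.975 [ 0.56442211  0.45680555 -0.22664806] 0.002400422325266303
the job is handed in; nothing more can be done
None
```

I pushed the sash up from beneath its lip with the shut fingertips, about 104 mm, until the lip was level with the collar. I then lowered the fingers off the lip, backed away about 28 mm in front of it, and handed the job in at about 18 s. No verdict was reported.

**Height:** Triangulating from the wrist camera put the lip's mid-height at about 231 mm and the collar's at about 230–231 mm. After I let go, the wrist view at almost lip height showed the lip covering the collar, to within about 1–2 mm, and it still did after backing away. The scene camera disagreed: its lip reading was up to about 9 mm lower and its detected collar point about 8 mm higher. I relied on the wrist measurement.

**Contact:** While pushing, the wrist force was about 6–8 N along z, and it dropped to about zero after release. The lip was never pinched.

**Bystanders:** Nothing near the enclosure looked moved in the last top picture.
- The detector placed the dish, beaker, clear bottle and cork ring within about 7 mm of where they stood at the start.
- It misidentified the amber bottle and the jar in that picture. I compared those by eye, and both appeared unmoved, though the jar is partly hidden by the arm.
- I also checked the spatula only by eye.

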